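# Re-rack the bocal fittings in reverse order

## Task

Move the four bocal fittings (brass guide, steel weight, black cap, blue gauge) from the pale rack to the dark rosewood rack, in reverse order: the one that stood leftmost goes on the rightmost cork pad, the second from the left on the second pad from the right, and so on. Leave each one standing upright in the middle of its pad.

Things in the scene. Friction and masses are not known exactly. Their poses are not given: they have to be found in the camera images.
- guide_mid (a point): brass reamer guide: a gold-coloured upright bush, 60 high, foot flange 36 across and 10 high, above it a plain barrel 26 across; dark bore on top (look only) (mm). The point is on its axis half-way up; z is its axis, up when it stands. It starts upright on its own disc in the pale rack; grip it round the barrel at this height.
- weight_mid (a point): steel swab weight: a grey upright slug, 56 high, 32 across up to 44, then tapering to a blunt top (mm). The point is on its axis half-way up; z is its axis, up when it stands. It starts upright on its own disc in the pale rack; grip it round the barrel at this height.
- cap_mid (a point): black rubber end cap: 52 high, foot lip 36 across and 10 high, above it 31 across up to 47, rounded top (mm). The point is on its axis half-way up; z is its axis, up when it stands. It starts upright on its own disc in the pale rack; grip it round the barrel at this height.
- gauge_mid (a point): blue anodised cork gauge: 64 high, foot 36 across and 16 high, then 28 across up to 46, then 20 across to the top (mm). The point is on its axis half-way up; z is its axis, up when it stands. It starts upright on its own disc in the pale rack; grip it round the barrel at this height.
- disc_guide: flat yellow disc, 50 mm across, 3 mm thick, fixed in a bay of the pale rack: it stays behind and marks the bay in which the guide began. Origin under its centre.
- disc_weight: flat white disc, 50 mm across, 3 mm thick, fixed in a bay of the pale rack: it stays behind and marks the bay in which the weight began. Origin under its centre.
- disc_cap: flat red disc, 50 mm across, 3 mm thick, fixed in a bay of the pale rack: it stays behind and marks the bay in which the cap began. Origin under its centre.
- disc_gauge: flat green disc, 50 mm across, 3 mm thick, fixed in a bay of the pale rack: it stays behind and marks the bay in which the gauge began. Origin under its centre.
- old_rack: fixed pale plywood rack, 70 x 300 mm, aluminium ridges; the four stand in it, any order. Origin at table level, mid-row; y runs along the row to the robot's left (within 0.2 rad of world y), x away from the robot. Top 18 mm up. Bay centres at x = 0, y = -90, -30, 30, 90 mm; ridges 4 wide, 5 high between bays. Fifth bay, y = 150: an orange-lidded tin, no part of the job.
- new_rack: fixed dark rosewood rack, 70 x 300 mm, brass ridges; four bays with flush 44 mm cork pads. Origin at table level, mid-row; y runs along the row to the robot's left (within 0.2 rad of world y), x away from the robot. Top 18 mm up. Bay centres at x = 0, y = -90, -30, 30, 90 mm; ridges 4 wide, 5 high between bays. Fifth bay, y = -150: a white-lidded jar, no part of the job. Either rack may be nearer.
Things that resemble listed ones, but are neither listed nor needed, are in the scene too. What is shaped like the part that bears gauge_mid but turquoise is not meant. Of the things shaped like the part that bears cap_mid, the black one is meant.

How it is judged:
At the end, for the whole second after the job is handed in: Each fitting stands upright (within 0.12 rad) and still on the dark rack, its centre within 12 mm, along and across the rack, of the centre of the pad that mirrors its starting bay (disc at y in the pale rack's frame: pad at -y in the dark rack's), and resting on the rack (height within 4 mm) (((y of disc_guide in the frame of old_rack between 0.075 and 0.105 m and y of guide_mid in the frame of new_rack between -0.102 and -0.078 m) or (y of disc_guide in the frame of old_rack between 0.015 and 0.045 m and y of guide_mid in the frame of new_rack between -0.042 and -0.018 m) or (y of disc_guide in the frame of old_rack between -0.045 and -0.015 m and y of guide_mid in the frame of new_rack between 0.018 and 0.042 m) or (y of disc_guide in the frame of old_rack between -0.105 and -0.075 m and y of guide_mid in the frame of new_rack between 0.078 and 0.102 m)) and x of guide_mid in the frame of new_rack between -0.012 and 0.012 m and z of guide_mid in the frame of new_rack between 0.044 and 0.052 m and angle between each of guide_mid, weight_mid, cap_mid, gauge_mid's own z axis and vertical below 0.12 rad and linear speed of each of guide, weight, cap, gauge below 0.02 m/s and ((y of disc_weight in the frame of old_rack between 0.075 and 0.105 m and y of weight_mid in the frame of new_rack between -0.102 and -0.078 m) or (y of disc_weight in the frame of old_rack between 0.015 and 0.045 m and y of weight_mid in the frame of new_rack between -0.042 and -0.018 m) or (y of disc_weight in the frame of old_rack between -0.045 and -0.015 m and y of weight_mid in the frame of new_rack between 0.018 and 0.042 m) or (y of disc_weight in the frame of old_rack between -0.105 and -0.075 m and y of weight_mid in the frame of new_rack between 0.078 and 0.102 m)) and x of weight_mid in the frame of new_rack between -0.012 and 0.012 m and z of weight_mid in the frame of new_rack between 0.042 and 0.05 m and ((y of disc_cap in the frame of old_rack between 0.075 and 0.105 m and y of cap_mid in the frame of new_rack between -0.102 and -0.078 m) or (y of disc_cap in the frame of old_rack between 0.015 and 0.045 m and y of cap_mid in the frame of new_rack between -0.042 and -0.018 m) or (y of disc_cap in the frame of old_rack between -0.045 and -0.015 m and y of cap_mid in the frame of new_rack between 0.018 and 0.042 m) or (y of disc_cap in the frame of old_rack between -0.105 and -0.075 m and y of cap_mid in the frame of new_rack between 0.078 and 0.102 m)) and x of cap_mid in the frame of new_rack between -0.012 and 0.012 m and z of cap_mid in the frame of new_rack between 0.04 and 0.048 m and ((y of disc_gauge in the frame of old_rack between 0.075 and 0.105 m and y of gauge_mid in the frame of new_rack between -0.102 and -0.078 m) or (y of disc_gauge in the frame of old_rack between 0.015 and 0.045 m and y of gauge_mid in the frame of new_rack between -0.042 and -0.018 m) or (y of disc_gauge in the frame of old_rack between -0.045 and -0.015 m and y of gauge_mid in the frame of new_rack between 0.018 and 0.042 m) or (y of disc_gauge in the frame of old_rack between -0.105 and -0.075 m and y of gauge_mid in the frame of new_rack between 0.078 and 0.102 m)) and x of gauge_mid in the frame of new_rack between -0.012 and 0.012 m and z of gauge_mid in the frame of new_rack between 0.046 and 0.054 m); the robot touches nothing.
It also fails if it takes over 102 s, if anything falls off the work surface, if the arm or the gripper's body presses on something with over 40 N, if the wrist force passes 120 N, or if a joint passes its speed limit or range.

## Robot

A 7-joint arm with a two-finger parallel gripper is mounted at the origin on the work surface. World frame = base frame: x ahead of the robot, y to its left, z up, the work surface at z = 0. Lengths are in m, angles in rad, forces in N, time in s.
With the tool pointing down it reaches from about 0.35 to 0.9 m from the base axis. Payload 8.1 kg.
Tool frame: the origin (TCP) lies at the very end of the fingers, on their centre line; the grasp point (between the pads) lies 19 mm behind it (grip_point_offset is the distance from the TCP to the grasp point, in m); z points along the fingers, x is the direction in which the jaws open and shut, and the axes are right-handed (so a half turn about z gives the same grasp; the last joint's range is limited). The gripper opens to 92 mm and grips with 3 to 60 N. Pads are 19 mm wide; open, the fingers measure 130 mm over their backs; the gripper's body (75 mm by 190 mm) begins 47 mm behind the grasp point.
Start: joints at [-1.25, 0.434, 0.025, 1.573, -0.012, 1.134, -0.075], TCP at [0.257, 0.57, 0.227] pointing down, gripper open.
Joint ranges: [-2.62, 2.62], [-0.44, 2.09], [-1.27, 1.32], [0.08, 2.57], [-1.32, 4.46], [0.12, 2], [-2.74, 2.74]. Speed limits (rad/s): [2.22, 2.22, 3.01, 3.01, 3.14, 3.14, 3.14].

## Interface

Orientations are given as a rotation vector (axis times angle).
In Python, from cell import observe, get_image, camera_model, sign_off, grip_point_offset gives the robot as it stands.
- The arm moves only by the tool play_rows, never from a script. Its argument "rows" is a list of rows, each a list of 7 numbers: the shift along the tool's x, y, z as a fraction of full scale, then the turn, a rotation vector about the tool's x, y, z as a fraction of full scale, then the closure, from -1 (fully open) to 1 (shut). A call has 1 to 5 rows; each row shifts and turns the pose as measured when the row begins, along the tool's axes as they then stand; what a row does not reach is not made up. Full scale, the value 1, is 0.15 m for a shift and 0.5 rad for a turn. A row lasts 1/10 s, in which the tool goes at most 50 mm and 8.59 degrees, less where a joint would pass 70% of its speed; a pose out of reach is approached as far as the arm can. A call with a number of a shift or a turn outside -1 to 1 is refused whole. A call with a gripper value outside its range is refused whole. The fingers move at their own pace and stop on an object; "force" is the grip in N (left out, the last holds). Time passes only in rows, so rows that do not move let the fingers close. It gives the time, the measured TCP pose, the force and the opening at its end, in the units of the state.
- observe(): the state, without advancing time (a new reading comes with each control period).
- get_image(name): name is "scene" or "side" or "wrist"; returns the picture (400x640x3 uint8, blue, green, red); there is no depth.
- camera_model(name): a dict with "K" (3x3 intrinsics, pixels), "dist" ([k1, k2, p1, p2, k3] as OpenCV has them; the pictures are not rectified), "R" (3x3) and "t" (3): a world point X has camera coordinates R X + t. Camera axes: x right, y down, z forward; pixel columns grow to the right and rows downward; lengths in m; the calibration is good to about 2 mm. A picture is of the moment at which its call begins: read the wrist's pose just before it. camera_model takes no time and is no camera call; for the wrist camera it gives the pose at the moment of the call.
- sign_off(): hands the job in, once; it reports no verdict.
The state is a dict: "clock": time; "joints": joint angles; "dq": joint speeds; "joint_efforts": joint torques, N m; "position": TCP position; "ee_rot": TCP orientation; "force": force on the tool from outside, world axes, zero at the start; "ft_torque": the same for the moment, N m; "width": opening from 0.0 (shut) to 1.0 (fully open).
Only numpy, scipy, OpenCV 4.12 (cv2) and the standard library are available. Lean on these libraries where they do the work, as an engineer would, in place of code of your own. Each camera call takes 0.05 s, during which the arm holds its last target.

## Working session

There is one attempt and no reset: what is moved stays moved. The work goes in short steps, Python scripts to look and compute and a tool call to move; the robot and the scene stay as the last step left them, time stands still between calls to the robot, and variables do not carry over. Pictures are saved under pics/ and viewed, and the job is handed in when it is done.

Besides the shell and the picture viewer there is one more tool, called after ">>>" as a command line: name --pt "numbers of a row" for each row, then --argument value for the rest. play_rows: Moves the arm, as the interface text tells. Its arguments: {"type":"object","properties":{"rows":{"type":"array","items":{"type":"array","items":{"type":"number"}}},"force":{"type":"number"}},"required":["rows"]}

```bash
mkdir -p pics; ls; python3 - <<'E'
from cell import *
import cv2
print(observe()); print(grip_point_offset)
for n in ["scene","side","wrist"]:
    m=camera_model(n); print(n,m)
    cv2.imwrite(f"pics/{n}0.png",get_image(n))
E
```

```text
pics
{'clock': 0.0, 'joints': array([-1.2495794 ,  0.43519923,  0.02497106,  1.5740651 , -0.01159138,
        1.13398398, -0.07508075]), 'dq': array([ 7.75795487e-04,  1.68221049e-03,  6.83030440e-04, -9.33914084e-06,
       -1.85764187e-03,  5.49730244e-04, -5.76735320e-04]), 'joint_efforts': array([ 4.96599550e-04, -6.67841864e+01,  9.85042490e-01, -3.14464688e+01,
       -6.06457167e-02,  4.31658898e-02,  1.50817968e-04]), 'position': array([0.25687782, 0.56923456, 0.22597208]), 'ee_rot': array([ 2.63822821e+00,  1.70395575e+00, -1.86083518e-03]), 'force': array([-0.6667853 , -0.34519875,  0.37386605]), 'ft_torque': array([-0.02203194,  0.04213795, -0.03918103]), 'width': 0.9964130241972681}
0.0188
scene {'K': array([[407.04794287,   0.        , 321.23338705],
       [  0.        , 407.04794287, 193.44211662],
       [  0.        ,   0.        ,   1.        ]]), 'dist': array([0.00099019, 0.        , 0.        , 0.        , 0.        ]), 'R': array([[-0.64605296,  0.76321026,  0.01121068],
       [ 0.39706026,  0.34858028, -0.84901999],
       [-0.65188858, -0.54406056, -0.5282417
[... 263 characters left out ...]
 ,  0.        ,  0.        ,  0.        ]), 'R': array([[ 0.94214046, -0.33508901, -0.00931156],
       [-0.19984402, -0.53914873, -0.81815708],
       [ 0.26913513,  0.77267975, -0.57491937]]), 't': array([-0.56664461,  0.15351972,  0.85512502])}
wrist {'K': array([[350.65424716,   0.        , 319.33310787],
       [  0.        , 350.65424716, 201.06062121],
       [  0.        ,   0.        ,   1.        ]]), 'dist': array([-0.07680949,  0.        ,  0.        ,  0.        ,  0.        ]), 'R': array([[ 0.41161451,  0.91135538, -0.00220707],
       [ 0.87965462, -0.39666131,  0.26242628],
       [ 0.23828814, -0.10995993, -0.96494952]]), 't': array([-0.62400461, -0.03276946,  0.39024646])}
```

View pics/scene0.png

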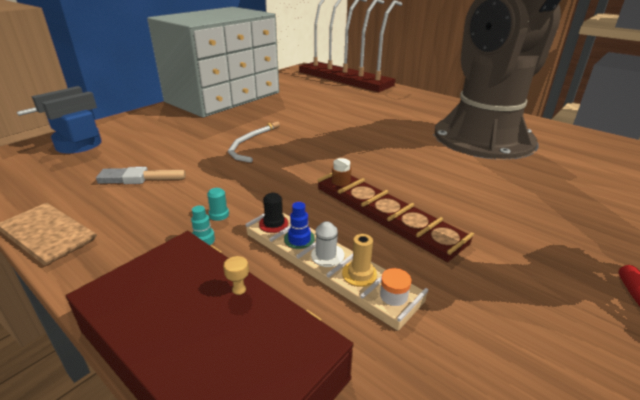

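View pics/side0.png

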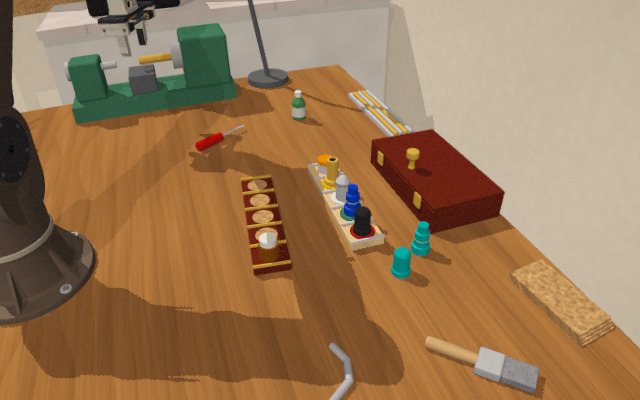

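View pics/wrist0.png

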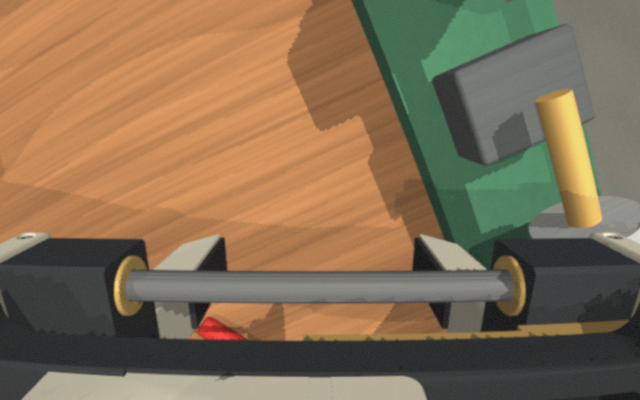

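```bash
python3 - <<'E'
import cv2
a=cv2.imread("pics/scene0.png")[150:340,190:490]; b=cv2.imread("pics/side0.png")[140:290,230:430]
cv2.imwrite("pics/sc_z.png",cv2.resize(a,None,fx=2.6,fy=2.6,interpolation=cv2.INTER_CUBIC))
cv2.imwrite("pics/si_z.png",cv2.resize(b,None,fx=4,fy=4,interpolation=cv2.INTER_CUBIC))
E
```

```text
(no output)
```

View pics/sc_z.png

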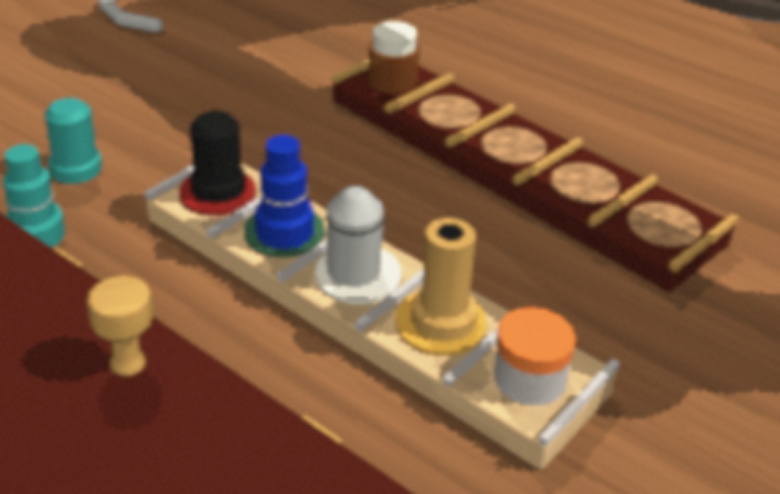

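View pics/si_z.png

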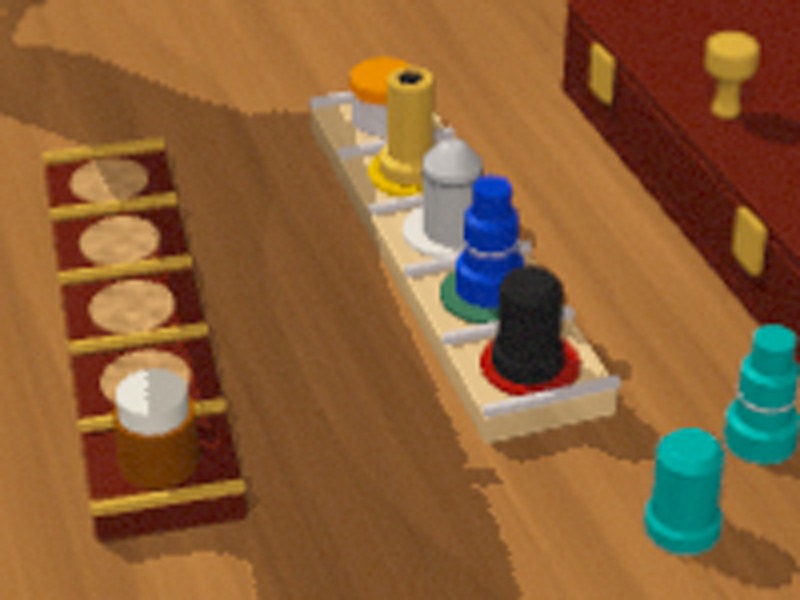

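```bash
cat > h.py <<'E'
import numpy as np, cv2
from cell import *
def ray(n,px,m=None):
    m=m or camera_model(n)
    p=cv2.undistortPoints(np.array(px,float).reshape(-1,1,2),m["K"],m["dist"]).reshape(-1,2)
    d=np.c_[p,np.ones(len(p))]@m["R"]; c=-m["R"].T@m["t"]
    return c,d
def onz(n,px,z,m=None):
    c,d=ray(n,px,m); s=(z-c[2])/d[:,2]; return c+d*s[:,None]
def comps(mask,mn=30):
    n,l,s,c=cv2.connectedComponentsWithStats(mask.astype(np.uint8),connectivity=4)
    return [(l==i,s[i],c[i]) for i in range(1,n) if s[i][4]>=mn]
E
python3 - <<'E'
from h import *
rois={"scene":(slice(150,270),slice(310,480)),"side":(slice(170,280),slice(235,295))}
for n in ["scene","side"]:
    im=cv2.imread(f"pics/{n}0.png"); hsv=cv2.cvtColor(im,cv2.COLOR_BGR2HSV).astype(int)
    # cork: print sample
    for p in ([(445,237),(360,193),(430,243),(400,200)] if n=="scene" else [(257,186),(262,217),(250,200)]):
        print(n,p,hsv[p[1],p[0]])
    R=np.zeros(im.shape[:2],bool); R[rois[n]]=1
    # rosewood mask hull
    dark=(hsv[...,2]<110)&((hsv[...,0]<8)|(hsv[...,0]>170))&(hsv[...,1]>120)&R
    cs=comps(dark,50); print("dark",[(c[1].tolist()) for c in cs])
    cv2.imwrite(f"pics/dark_{n}.png",cv2.resize((dark*255).astype(np.uint8)[rois[n]],None,fx=4,fy=4))
E
```

```text
scene (445, 237) [ 14 121 124]
scene (360, 193) [ 15 123 199]
scene (430, 243) [  5 180  61]
scene (400, 200) [  8 169 107]
dark [[319, 178, 151, 84, 1701], [359, 183, 22, 11, 50], [382, 195, 25, 13, 67], [407, 208, 29, 15, 95], [435, 222, 31, 17, 108]]
side (257, 186) [ 16 142 165]
side (262, 217) [ 16 140 191]
side (250, 200) [ 16 134 192]
dark [[261, 178, 12, 11, 58], [263, 192, 14, 12, 75], [264, 208, 16, 13, 82], [275, 225, 10, 15, 79], [276, 244, 14, 17, 146], [254, 264, 37, 11, 202]]
```

View pics/dark_scene.png

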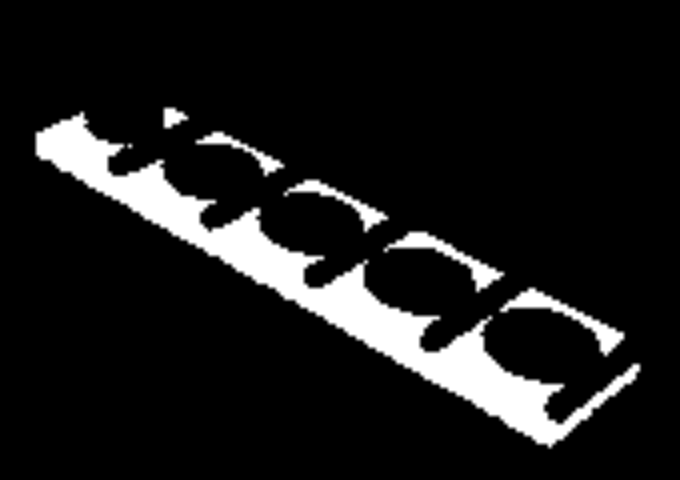

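View pics/dark_side.png

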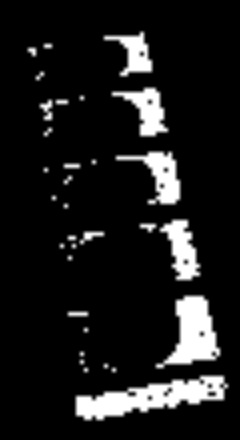

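```bash
python3 - <<'E'
from h import *
hulls={"scene":[(330,182),(345,173),(470,243),(446,254)],"side":[(242,178),(271,175),(291,268),(253,270)]}
for n in ["scene","side"]:
    im=cv2.imread(f"pics/{n}0.png"); hsv=cv2.cvtColor(im,cv2.COLOR_BGR2HSV).astype(int)
    R=np.zeros(im.shape[:2],np.uint8); cv2.fillPoly(R,[np.array(hulls[n])],1)
    cork=(hsv[...,1]<150)&(hsv[...,0]>=11)&(hsv[...,0]<=20)&(hsv[...,2]>80)&(R>0)
    cork=cv2.morphologyEx(cork.astype(np.uint8),cv2.MORPH_OPEN,np.ones((2,2)))
    for m,s,c in comps(cork,50):
        ys,xs=np.nonzero(m); P=onz(n,np.c_[xs,ys],.018)[:,:2]
        (cx,cy),r=cv2.minEnclosingCircle(P.astype(np.float32))
        # area-weighted centroid of convex hull in world
        h=cv2.convexHull((P*1000).astype(np.float32)); M=cv2.moments(h)
        print(n,s.tolist(),"circ",round(cx,4),round(cy,4),"diam",round(2*r,4),"hull",(np.array([M['m10'],M['m01']])/M['m00']).round(1),"area diam",round(2*np.sqrt(M['m00']/np.pi),1))
E
```

```text
scene [352, 187, 31, 18, 302] circ 0.4594 -0.0489 diam 0.0618 hull [457.7 -50. ] area diam 52.9
scene [376, 199, 32, 18, 329] circ 0.4628 0.0089 diam 0.0572 hull [463.9   8.1] area diam 50.6
scene [403, 213, 26, 17, 322] circ 0.4704 0.0638 diam 0.0474 hull [471.6  62.8] area diam 44.0
scene [432, 228, 34, 23, 400] circ 0.4809 0.1266 diam 0.0579 hull [480.8 125.9] area diam 47.2
side [249, 181, 19, 10, 143] circ 0.4775 0.1148 diam 0.0425 hull [477.2 114.8] area diam 38.8
side [251, 195, 20, 12, 181] circ 0.4696 0.0559 diam 0.0434 hull [469.7  56. ] area diam 41.0
side [254, 211, 20, 13, 207] circ 0.4633 -0.0034 diam 0.0433 hull [463.   -3.3] area diam 40.9
side [256, 229, 22, 17, 175] circ 0.4553 -0.0674 diam 0.0519 hull [455.2 -65. ] area diam 43.9
```

```bash
python3 - <<'E'
from h import *
from scipy.spatial.transform import Rotation as Ro
m=camera_model("wrist"); o=observe(); T=Ro.from_rotvec(o["ee_rot"]).as_matrix()
C=-m["R"].T@m["t"]; print(C, "cam in tool",T.T@(C-o["position"])); print("cam axes in tool\n",(m["R"]@T).round(3)); print(T.round(3))
# rough fittings
for n,px in [("scene",[(363,239),(326,229),(299,207),(272,197)]),("side",[(333,159),(343,177),(353,187),(363,210)])]:
    z=[.081,.077,.085,.073]
    print(n,[onz(n,[p],zz)[0].round(3).tolist() for p,zz in zip(px,z)])
print(onz("scene",[(236,262)],.09), onz("side",[(413,153)],.09))
E
```

```text
[0.19269943 0.59864123 0.38389635] cam in tool [ 1.05786030e-04 -7.05879352e-02 -1.57795794e-01]
cam axes in tool
 [[ 1.     0.     0.001]
 [-0.     0.965 -0.262]
 [-0.001  0.262  0.965]]
[[ 0.411  0.911 -0.   ]
 [ 0.911 -0.411 -0.001]
 [-0.001  0.    -1.   ]]
scene [[0.64, 0.067, 0.081], [0.651, 0.012, 0.077], [0.644, -0.046, 0.085], [0.638, -0.111, 0.073]]
side [[0.641, 0.066, 0.081], [0.638, -0.004, 0.077], [0.638, -0.056, 0.085], [0.634, -0.118, 0.073]]
[[ 0.78790525 -0.01704398  0.09      ]] [[0.81030253 0.01456958 0.09      ]]
```

```bash
cat > plan.py <<'E'
import sys
from h import *
from scipy.spatial.transform import Rotation as Ro
def plan(target,yaw,step=.05,nmax=40,grip=-1):
    o=observe(); p=o["position"].copy(); R=Ro.from_rotvec(o["ee_rot"])
    Rt=Ro.from_matrix(np.array([[np.cos(yaw),np.sin(yaw),0],[np.sin(yaw),-np.cos(yaw),0],[0,0,-1]]))
    rows=[]
    for k in range(nmax):
        d=np.array(target)-p; L=np.linalg.norm(d); w=(R.inv()*Rt).as_rotvec(); a=np.linalg.norm(w)
        if L<.0003 and a<.002: break
        if L>step:d=d*step/L
        if a>.14:w=w*.14/a
        r=np.r_[R.inv().apply(d)/.15,w/.5].round(3)+0.0; rows.append([float(x) for x in r]+[grip])
        p=p+R.apply(r[:3]*.15); R=R*Ro.from_rotvec(r[3:]*.5)
    print("pos",o["position"].round(4).tolist(),"w",round(o["width"],3),"t",round(o["clock"],2),"F",o["force"].round(1).tolist())
    for i in range(0,len(rows),5): print(rows[i:i+5])
if __name__=="__main__":
    a=[float(x) for x in sys.argv[1:]]
    plan(a[:3],a[3],*(a[4:5] or [.05]),grip=(a[5] if len(a)>5 else -1))
E
python3 plan.py .55 -.05 .34 -.128
```

```text
pos [0.2569, 0.5693, 0.2261] w 0.997 t 0.15 F [-0.2, 0.1, -0.8]
[[-0.213, 0.25, -0.054, 0.0, 0.0, 0.28, -1], [-0.176, 0.278, -0.054, 0.0, 0.0, 0.28, -1], [-0.136, 0.3, -0.054, 0.0, 0.0, 0.28, -1], [-0.092, 0.316, -0.054, 0.0, 0.0, 0.28, -1], [-0.048, 0.325, -0.055, 0.0, 0.0, 0.28, -1]]
[[-0.002, 0.329, -0.054, 0.001, 0.0, 0.28, -1], [0.044, 0.326, -0.055, 0.0, 0.0, 0.28, -1], [0.089, 0.316, -0.055, 0.001, 0.001, 0.28, -1], [0.133, 0.301, -0.055, 0.0, 0.0, 0.28, -1], [0.173, 0.279, -0.055, 0.0, 0.0, 0.03, -1]]
[[0.178, 0.277, -0.054, 0.0, 0.0, 0.0, -1], [0.178, 0.277, -0.055, 0.0, 0.0, 0.0, -1], [0.177, 0.277, -0.055, 0.0, 0.0, 0.0, -1], [0.158, 0.246, -0.048, 0.0, 0.0, 0.0, -1]]
```

>>> play_rows --pt "-0.21 0.25 -0.05 0 0 0.28 -1" --pt "-0.18 0.28 -0.05 0 0 0.28 -1" --pt "-0.14 0.3 -0.05 0 0 0.28 -1" --pt "-0.09 0.32 -0.05 0 0 0.28 -1" --pt "-0.05 0.32 -0.05 0 0 0.28 -1"

```text
clock: 0.65
position: [0.3571, 0.3469, 0.2604]
ee_rot: [3.066, 0.678, -0.01]
force: [0.7, 0.0, -0.1]
width: 1.004
```

```bash
python3 plan.py .55 -.05 .34 -.128
```

```text
pos [0.3571, 0.3469, 0.2604] w 1.004 t 0.65 F [0.7, 0.0, -0.1]
[[0.005, 0.328, -0.059, 0.001, 0.003, 0.28, -1], [0.051, 0.324, -0.059, 0.001, 0.003, 0.28, -1], [0.096, 0.314, -0.06, 0.001, 0.003, 0.28, -1], [0.139, 0.297, -0.059, 0.0, 0.003, 0.28, -1], [0.179, 0.275, -0.059, 0.0, 0.0, 0.007, -1]]
[[0.18, 0.274, -0.059, 0.0, 0.0, 0.0, -1], [0.18, 0.274, -0.059, 0.0, 0.0, 0.0, -1], [0.18, 0.274, -0.06, 0.0, 0.0, 0.0, -1], [0.174, 0.266, -0.057, 0.0, 0.0, 0.0, -1]]
```

Tracking is close. Continue.

>>> play_rows --pt "0.005 0.33 -0.06 0 0 0.28 -1" --pt "0.05 0.32 -0.06 0 0 0.28 -1" --pt "0.1 0.31 -0.06 0 0 0.28 -1" --pt "0.14 0.3 -0.06 0 0 0.28 -1" --pt "0.18 0.275 -0.06 0 0 0.01 -1"

```text
clock: 1.15
position: [0.4602, 0.1236, 0.3051]
ee_rot: [3.13, -0.248, -0.01]
force: [1.1, 0.5, 0.4]
width: 1.0
```

>>> play_rows --pt "0.18 0.275 -0.06 0 0 0 -1" --pt "0.18 0.275 -0.06 0 0 0 -1" --pt "0.18 0.275 -0.06 0 0 0 -1" --pt "0.17 0.26 -0.06 0 0 0 -1" --pt "0 0 0 0 0 0 -1"

```text
clock: 1.65
position: [0.5398, -0.0634, 0.3426]
ee_rot: [3.127, -0.261, -0.004]
force: [-0.7, -0.6, 0.2]
width: 0.999
```

```bash
python3 plan.py .55 -.05 .34 -.128; python3 - <<'E'
from h import *
import pickle
m=camera_model("wrist"); im=get_image("wrist"); pickle.dump(m,open("w1.pkl","wb")); cv2.imwrite("pics/w1.png",im)
print(observe()["dq"].round(3))
E
```

```text
pos [0.5398, -0.0634, 0.3426] w 0.999 t 1.65 F [-0.7, -0.6, 0.2]
[[0.052, -0.099, 0.017, 0.007, 0.005, -0.078, -1]]
[-0.054 -0.014 -0.063  0.04  -0.01  -0.003 -0.044]
```

View pics/w1.png

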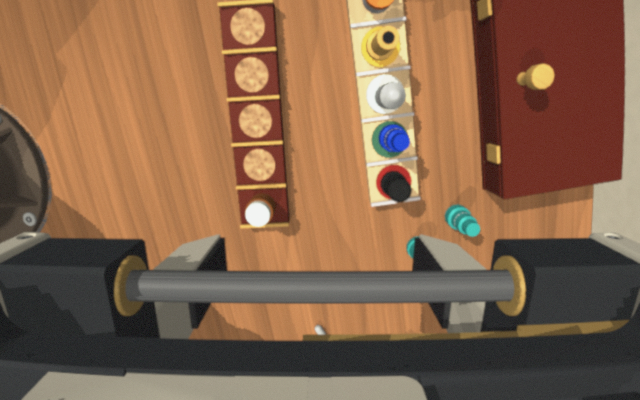

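```bash
cat > meas.py <<'E'
from h import *
import pickle
m=pickle.load(open("w1.pkl","rb")); im=cv2.imread("pics/w1.png"); hsv=cv2.cvtColor(im,cv2.COLOR_BGR2HSV).astype(int)
H,S,V=hsv[...,0],hsv[...,1],hsv[...,2]
R=np.zeros(im.shape[:2],np.uint8); cv2.fillPoly(R,[np.array([(223,2),(271,2),(288,222),(240,224)])],1)
cork=((S<150)&(H>=11)&(H<=20)&(V>80)&(R>0)).astype(np.uint8)
cork=cv2.morphologyEx(cork,cv2.MORPH_OPEN,cv2.getStructuringElement(cv2.MORPH_ELLIPSE,(7,7)))
pads=[]
def fit(mask,z):
    ys,xs=np.nonzero(mask); P=onz("wrist",np.c_[xs,ys],z,m)[:,:2]
    h=cv2.convexHull((P*1000).astype(np.float32)); M=cv2.moments(h)
    (cx,cy),r=cv2.minEnclosingCircle((P*1000).astype(np.float32))
    return np.array([M['m10'],M['m01']])/M['m00'],2*np.sqrt(M['m00']/np.pi),np.array([cx,cy]),2*r
for k,s,c in comps(cork,200):
    f=fit(k,.018); print("pad",c.round(1),f[0].round(1),round(f[1],1),f[2].round(1),round(f[3],1)); pads.append(f[0])
pads=np.array(pads); 
if len(pads)==4:
    d=(pads[0]-pads[3])/180; print("scale",np.linalg.norm(d),"yaw",-np.arctan2(d[0],d[1]),"mid",pads.mean(0))
O=np.zeros(im.shape[:2],np.uint8); cv2.fillPoly(O,[np.array([(349,2),(405,2),(422,205),(370,210)])],1)
O2=O>0
for name,mk in [("yellow disc",(H>20)&(H<30)&(S>170)),("white",(S<25)&(V>150)),("green",(H>50)&(H<95)&(S>80)),("red",((H<6)|(H>172))&(S>150)&(V>70)),("blue",(H>105)&(H<130)&(S>150)),("black",(V<45)),("gold",(H>15)&(H<24)&(S>150))]:
    for k,s,c in comps(mk&O2,40):
        f=fit(k,.021); print(name,s.tolist(),f[0].round(1),round(f[1],1),f[2].round(1),round(f[3],1))
E
python3 meas.py; python3 - <<'E'
import cv2
a=cv2.imread("pics/w1.png")[0:215,335:435]
cv2.imwrite("pics/w1z.png",cv2.resize(a,None,fx=2.79*1,fy=2.79,interpolation=cv2.INTER_NEAREST))
E
```

```text
pad [247.2  25.8] [476.  120.2] 44.4 [476.2 120.2] 45.8
pad [251.2  74.2] [468.9  60.4] 44.4 [468.7  60.4] 45.3
pad [255.  120.4] [461.5   1. ] 44.5 [461.7   1.2] 46.0
pad [258.9 164.6] [454.3 -58.8] 44.5 [454.6 -58.5] 46.0
scale 1.0013757113491928 yaw -0.12053974276636185 mid [465.15071813  30.71692635]
white [351, 17, 54, 10, 135] [639.3  96.7] 16.5 [640.6  96.9] 68.1
white [357, 69, 33, 7, 94] [625.4  36.9] 13.2 [626.4  35.9] 42.1
white [367, 75, 38, 39, 927] [637.2   7.5] 46.7 [638.6   6.4] 50.2
white [362, 116, 27, 6, 70] [621.2 -23.1] 11.7 [621.2 -22.4] 35.1
white [367, 160, 32, 6, 81] [622.3 -83.4] 13.0 [623.8 -83.1] 43.1
white [372, 200, 23, 6, 57] [ 617.6 -141.1] 11.8 [ 617.5 -141.6] 31.7
green [373, 122, 26, 35, 245] [632.4 -53.1] 39.8 [636.8 -53.3] 46.3
red [377, 165, 34, 33, 317] [ 634.4 -110.9] 44.0 [ 635.3 -112.7] 47.7
blue [379, 124, 30, 28, 596] [642.4 -53. ] 38.2 [643.3 -52.7] 41.7
black [382, 173, 23, 21, 203] [ 633.8 -113.6] 26.9 [ 634.9 -115.7] 31.8
gold [377, 2, 13, 4, 42] [650.  117.3] 7.6 [650.5 117.6] 15.3
gold [371, 46, 28, 21, 194] [645.1  52.6] 24.6 [644.2  56.3] 35.6
```

View pics/w1z.png

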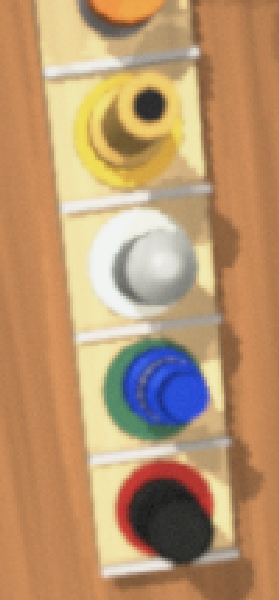

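```bash
python3 - <<'E'
from h import *
import pickle
m=pickle.load(open("w1.pkl","rb"))
g=lambda zx,zy,z: onz("wrist",[((zx+.5)/2.79+335-.5,(zy+.5)/2.79-.5)],z,m)[0][:2].round(4)
print("bore",g(149,104,.081)); print("weight",g(159,269,.067)); print("gauge",g(184,396,.085)); print("cap",g(179,530,.07))
for a in [((45,73),(198,53)),((62,208),(210,187)),((76,335),(220,319)),((91,458),(229,441)),((103,574),(238,554))]:
    A,B=g(*a[0],.023),g(*a[1],.023); print(A,B,"mid",(A+B)/2,"yaw",round(np.arctan2((B-A)[1],(B-A)[0]),3))
# left edge of discs
for n,p in [("Y",[(76,135),(131,187),(85,165)]),("W",[(89,265),(143,318),(135,236)]),("G",[(104,388),(150,438),(150,338)]),("R",[(117,507),(165,460),(160,556)])]:
    P=np.array([g(*q,.021) for q in p]); M=np.c_[2*P,np.ones(3)]; s=np.linalg.solve(M,(P**2).sum(1)); print(n,s[:2].round(4),"r",np.sqrt(s[2]+s[:2]@s[:2]).round(4))
# case
for px,z in [((472,5),.0),((484,188),.0),((497,197),.06)]: print(onz("wrist",[px],z,m)[0].round(3))
E
```

```text
bore [0.639  0.0675]
weight [0.6377 0.0027]
gauge [ 0.6384 -0.0505]
cap [ 0.6327 -0.1123]
[0.6061 0.0966] [0.676  0.0944] mid [0.64105 0.0955 ] yaw -0.031
[0.6051 0.0369] [0.6745 0.0354] mid [0.6398  0.03615] yaw -0.022
[ 0.6034 -0.0217] [ 0.6726 -0.0253] mid [ 0.638  -0.0235] yaw -0.052
[ 0.6025 -0.0818] [ 0.671  -0.0845] mid [ 0.63675 -0.08315] yaw -0.039
[ 0.6007 -0.1418] [ 0.67   -0.1428] mid [ 0.63535 -0.1423 ] yaw -0.014
Y [0.6397 0.0647] r 0.0236
W [6.317e-01 1.000e-04] r 0.0198
G [ 0.6375 -0.0533] r 0.0243
R [ 0.6366 -0.1138] r 0.0247
[0.773 0.103 0.   ]
[ 0.773 -0.15   0.   ]
[ 0.763 -0.147  0.06 ]
```

```bash
python3 plan.py .640 .0663 .13 -.07
```

```text
pos [0.5391, -0.0602, 0.3418] w 0.999 t 1.7 F [-0.8, 1.3, -0.3]
[[0.1, -0.177, 0.264, 0.004, 0.009, -0.189, -1], [0.115, -0.167, 0.265, 0.0, 0.0, 0.0, -1], [0.115, -0.167, 0.265, 0.0, 0.0, 0.0, -1], [0.115, -0.166, 0.265, 0.0, 0.0, 0.0, -1], [0.114, -0.167, 0.265, 0.0, 0.0, 0.0, -1]]
[[0.038, -0.055, 0.088, 0.0, 0.0, 0.0, -1]]
```

>>> play_rows --pt "0.1 -0.18 0.26 0 0.01 -0.19 -1" --pt "0.115 -0.17 0.265 0 0 0 -1" --pt "0.115 -0.17 0.265 0 0 0 -1" --pt "0.115 -0.17 0.265 0 0 0 -1" --pt "0.11 -0.17 0.26 0 0 0 -1"

```text
clock: 2.2
position: [0.6355, 0.0622, 0.1484]
ee_rot: [-3.136, 0.109, -0.017]
force: [0.6, 0.9, 0.0]
width: 1.004
```

```bash
python3 plan.py .640 .0663 .13 -.07
```

```text
pos [0.6355, 0.0622, 0.1484] w 1.004 t 2.2 F [0.6, 0.9, 0.0]
[[0.027, -0.029, 0.123, -0.007, -0.021, 0.001, -1]]
```

>>> play_rows --pt "0.027 -0.029 0.1 -0.007 -0.02 0 -1" --pt "0 0 0 0 0 0 -1"

```text
clock: 2.4
position: [0.6365, 0.075, 0.1253]
ee_rot: [-3.139, 0.095, 0.017]
force: [-1.3, -0.6, 0.8]
width: 0.997
```

```bash
python3 plan.py .640 .0663 .032 -.07 .025
```

```text
pos [0.6365, 0.075, 0.1253] w 0.997 t 2.4 F [-1.3, -0.6, 0.8]
[[0.009, 0.015, 0.166, -0.001, 0.021, 0.019, -1], [0.007, 0.015, 0.166, 0.0, 0.0, 0.0, -1], [0.007, 0.015, 0.166, 0.0, 0.0, 0.0, -1], [0.006, 0.012, 0.124, 0.0, 0.0, 0.0, -1]]
```

>>> play_rows --pt "0.02 0.058 0 0 0.02 0.02 -1" --pt "0 0 0 0 0 0 -1" --pt "0 0 0 0 0 0 -1"

```text
clock: 2.7
position: [0.6384, 0.066, 0.1271]
ee_rot: [-3.138, 0.111, -0.002]
force: [-0.6, 0.2, 0.5]
width: 1.0
```

```bash
python3 plan.py .640 .0663 .032 -.07 .025
```

```text
pos [0.6384, 0.066, 0.1271] w 1.0 t 2.7 F [-0.6, 0.2, 0.5]
[[0.003, -0.001, 0.167, -0.003, -0.002, -0.001, -1], [0.003, -0.001, 0.167, 0.0, 0.0, 0.0, -1], [0.002, 0.0, 0.167, 0.0, 0.0, 0.0, -1], [0.002, -0.001, 0.133, 0.0, 0.0, 0.0, -1]]
```

>>> play_rows --pt "0.003 0 0.167 0 0 0 -1" --pt "0.003 0 0.167 0 0 0 -1" --pt "0.003 0 0.15 0 0 0 -1" --pt "0 0 0.07 0 0 0 -1" --pt "0 0 0 0 0 0 -1"

```text
clock: 3.2
position: [0.6441, 0.0629, 0.0503]
ee_rot: [-3.134, 0.119, -0.023]
force: [0.8, -0.8, 0.7]
width: 0.999
```

```bash
python3 plan.py .640 .0663 .032 -.07 .025
```

```text
pos [0.6441, 0.0629, 0.0503] w 0.999 t 3.2 F [0.8, -0.8, 0.7]
[[-0.031, -0.02, 0.122, -0.011, -0.029, -0.012, -1]]
```

>>> play_rows --pt "-0.03 -0.02 0.08 -0.01 -0.03 -0.01 -1" --pt "0 0 0.03 0 0 0 -1" --pt "0 0 0 0 0 0 -1"

```text
clock: 3.5
position: [0.6414, 0.0663, 0.0356]
ee_rot: [-3.139, 0.111, -0.003]
force: [0.2, -1.2, 0.9]
width: 0.999
```

```bash
python3 plan.py .640 .0663 .032 -.07 .025
```

```text
pos [0.6414, 0.0663, 0.0356] w 0.999 t 3.5 F [0.2, -1.2, 0.9]
[[-0.009, 0.001, 0.024, -0.002, -0.004, -0.002, -1]]
```

>>> play_rows --pt "-0.01 0 0.02 0 0 0 -1" --pt "0 0 0 0 0 0 0" --pt "0 0 0 0 0 0 1" --pt "0 0 0 0 0 0 1" --pt "0 0 0 0 0 0 1" --force 30

```text
clock: 4.0
position: [0.6406, 0.0666, 0.0338]
ee_rot: [-3.138, 0.111, -0.007]
force: [1.0, -0.3, -0.1]
width: 0.701
```

>>> play_rows --pt "0 0 0 0 0 0 1" --pt "0 0 0 0 0 0 1"

```text
clock: 4.2
position: [0.6408, 0.0666, 0.034]
ee_rot: [-3.138, 0.111, -0.007]
force: [0.7, 0.8, -1.0]
width: 0.528
```

>>> play_rows --pt "0 0 0 0 0 0 1" --pt "0 0 0 0 0 0 1"

```text
clock: 4.4
position: [0.6408, 0.0666, 0.034]
ee_rot: [-3.138, 0.111, -0.007]
force: [0.2, -0.5, 0.1]
width: 0.354
```

>>> play_rows --pt "0 0 0 0 0 0 1" --pt "0 0 0 0 0 0 1" --pt "0 0 0 0 0 0 1"

```text
clock: 4.7
position: [0.6408, 0.0666, 0.034]
ee_rot: [-3.138, 0.111, -0.007]
force: [-0.3, -0.2, -0.4]
width: 0.271
```

```bash
python3 plan.py .641 .0666 .14 -.07 .04 1
```

```text
pos [0.6408, 0.0666, 0.034] w 0.271 t 4.7 F [-0.3, -0.2, -0.4]
[[0.002, 0.0, -0.267, -0.003, -0.009, -0.002, 1.0], [0.0, 0.0, -0.267, 0.0, 0.0, 0.0, 1.0], [0.001, -0.001, -0.173, 0.0, 0.0, 0.0, 1.0]]
```

>>> play_rows --pt "0 0 -0.2 0 -0.01 0 1" --pt "0 0 -0.27 0 0 0 1" --pt "0 0 -0.25 0 0 0 1"

```text
clock: 5.0
position: [0.6363, 0.0663, 0.1386]
ee_rot: [3.138, -0.111, -0.02]
force: [0.8, 0.1, -0.6]
width: 0.272
```

```bash
python3 plan.py .4543 -.0588 .13 -.1 .04 1
```

```text
pos [0.6363, 0.0663, 0.1386] w 0.272 t 5.0 F [0.8, 0.1, -0.6]
[[-0.208, 0.166, 0.013, 0.004, 0.026, 0.058, 1.0], [-0.203, 0.172, 0.01, 0.0, 0.0, 0.0, 1.0], [-0.204, 0.172, 0.011, 0.0, 0.0, 0.0, 1.0], [-0.203, 0.172, 0.01, 0.0, 0.0, 0.0, 1.0], [-0.204, 0.172, 0.011, 0.0, 0.0, 0.0, 1.0]]
[[-0.107, 0.091, 0.005, 0.0, 0.0, 0.0, 1.0]]
```

>>> play_rows --pt "-0.2 0.165 0 0 0.025 0.06 1" --pt "-0.2 0.17 0 0 0 0 1" --pt "-0.2 0.17 0 0 0 0 1" --pt "-0.2 0.17 0.01 0 0 0 1" --pt "-0.15 0.12 0.01 0 0 0 1"

```text
clock: 5.5
position: [0.4856, -0.0391, 0.1406]
ee_rot: [-3.136, 0.151, -0.023]
force: [1.1, 0.1, 0.1]
width: 0.272
```

>>> play_rows --pt "0 0 0 0 0 0 1" --pt "0 0 0 0 0 0 1"

```text
clock: 5.7
position: [0.4817, -0.0415, 0.1407]
ee_rot: [-3.135, 0.158, -0.02]
force: [0.7, 0.6, -0.7]
width: 0.269
```

```bash
python3 plan.py .4543 -.0588 .1 -.1 .03 1
```

```text
pos [0.4817, -0.0415, 0.1407] w 0.269 t 5.7 F [0.7, 0.6, -0.7]
[[-0.1, 0.077, 0.155, -0.006, -0.025, -0.002, 1.0], [-0.072, 0.057, 0.115, 0.0, 0.0, 0.0, 1.0]]
```

>>> play_rows --pt "-0.1 0.077 0.12 -0.006 -0.025 0 1" --pt "-0.075 0.05 0.1 0 0 0 1" --pt "0 0 0 0 0 0 1" --pt "0 0 0 0 0 0 1"

```text
clock: 6.1
position: [0.4578, -0.0562, 0.1075]
ee_rot: [-3.138, 0.153, -0.005]
force: [0.3, 0.1, -1.4]
width: 0.269
```

```bash
python3 plan.py .4543 -.0588 .06 -.1 .03 1
```

```text
pos [0.4578, -0.0562, 0.1075] w 0.269 t 6.1 F [0.3, 0.1, -1.4]
[[-0.014, 0.012, 0.199, -0.001, -0.007, 0.005, 1.0], [-0.008, 0.008, 0.118, 0.0, 0.0, 0.0, 1.0]]
```

>>> play_rows --pt "-0.015 0.013 0.18 0 -0.007 0.005 1" --pt "-0.01 0.008 0.16 0 0 0 1" --pt "0 0 0.05 0 0 0 1" --pt "0 0 0 0 0 0 1" --pt "0 0 0 0 0 0 1"

```text
clock: 6.6
position: [0.4622, -0.0562, 0.0508]
ee_rot: [-3.136, 0.15, -0.013]
force: [-0.4, 0.6, 0.1]
width: 0.272
```

```bash
python3 plan.py .4543 -.0588 .032 -.1 .03 1
```

```text
pos [0.4622, -0.0562, 0.0508] w 0.272 t 6.6 F [-0.4, 0.6, 0.1]
[[-0.052, 0.023, 0.125, -0.004, -0.016, 0.009, 1.0]]
```

>>> play_rows --pt "-0.055 0.023 0.06 0 -0.02 0.005 1" --pt "0 0 0.02 0 0 0 1" --pt "0 0 0 0 0 0 1"

```text
clock: 6.9
position: [0.455, -0.0586, 0.0398]
ee_rot: [-3.135, 0.152, -0.002]
force: [0.7, 0.2, -0.6]
width: 0.27
```

```bash
python3 plan.py .4543 -.0588 .032 -.1 .03 1
```

```text
pos [0.455, -0.0586, 0.0398] w 0.27 t 6.9 F [0.7, 0.2, -0.6]
[[-0.005, 0.002, 0.052, -0.005, -0.002, 0.006, 1.0]]
```

>>> play_rows --pt "-0.003 0 0.045 -0.005 0 0 1" --pt "0 0 0.01 0 0 0 1" --pt "0 0 0 0 0 0 1"

```text
clock: 7.2
position: [0.4548, -0.0585, 0.0312]
ee_rot: [-3.138, 0.153, -0.003]
force: [0.9, -0.1, -0.8]
width: 0.269
```

```bash
python3 plan.py .4543 -.0588 .032 -.1 .03 1
```

```text
pos [0.4548, -0.0585, 0.0312] w 0.269 t 7.2 F [0.9, -0.1, -0.8]
[[-0.003, 0.002, -0.005, 0.0, -0.003, 0.005, 1.0]]
```

>>> play_rows --pt "0 0 0 0 0 0 -0.4" --pt "0 0 0 0 0 0 -0.4" --pt "0 0 0 0 0 0 -0.4" --pt "0 0 0 0 0 0 -0.4" --pt "0 0 0 0 0 0 -0.4"

```text
clock: 7.7
position: [0.4553, -0.0586, 0.0316]
ee_rot: [-3.138, 0.153, -0.004]
force: [-0.3, 0.2, 0.9]
width: 0.651
```

>>> play_rows --pt "0 0 -0.15 0 0 0 -0.4" --pt "0 0 -0.25 0 0 0 -0.4" --pt "0 0 -0.25 0 0 0 -0.4" --pt "0 0 -0.1 0 0 0 -0.4" --pt "0 0 0 0 0 0 -0.4"

```text
clock: 8.2
position: [0.4542, -0.059, 0.1476]
ee_rot: [3.137, -0.154, 0.0]
force: [-0.2, -0.3, 0.2]
width: 0.701
```

```bash
python3 plan.py .638 .0063 .13 -.07 .04 -.4; python3 - <<'E'
from h import *
a=get_image("side")[140:290,230:430]; b=get_image("scene")[130:330,200:480]
a=cv2.resize(a,None,fx=2.6,fy=2.6,interpolation=cv2.INTER_CUBIC);b=cv2.resize(b,None,fx=1.95,fy=1.95,interpolation=cv2.INTER_CUBIC)
c=np.zeros((590,560,3),np.uint8);
cv2.imwrite("pics/a1.png",a);cv2.imwrite("pics/b1.png",b)
E
```

```text
pos [0.4542, -0.059, 0.1476] w 0.701 t 8.2 F [-0.2, -0.3, 0.2]
[[0.24, -0.113, 0.024, 0.001, 0.0, -0.057, -0.4], [0.243, -0.106, 0.024, 0.0, 0.0, 0.0, -0.4], [0.243, -0.106, 0.024, 0.0, 0.0, 0.0, -0.4], [0.243, -0.106, 0.024, 0.0, 0.0, 0.0, -0.4], [0.22, -0.096, 0.022, 0.0, 0.0, 0.0, -0.4]]
```

View pics/b1.png

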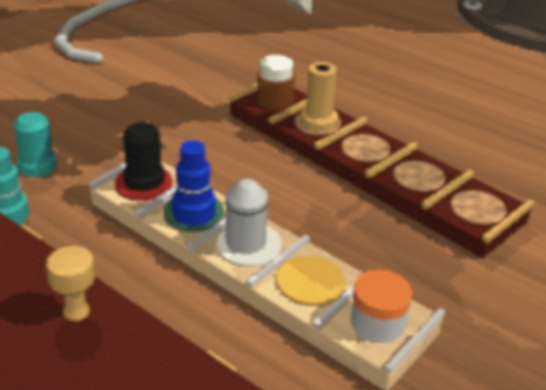

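The guide stands at (320,95) in the crop, upright on the pad next to the jar; the weight is next.

>>> play_rows --pt "0.24 -0.11 0 0 0 -0.055 -0.4" --pt "0.24 -0.105 0 0 0 0 -0.4" --pt "0.24 -0.105 0.01 0 0 0 -0.4" --pt "0.24 -0.105 0.01 0 0 0 -0.4" --pt "0.2 -0.09 0.01 0 0 0 -0.4"

```text
clock: 8.8
position: [0.6303, 0.0052, 0.132]
ee_rot: [-3.138, 0.117, 0.025]
force: [0.1, 0.1, 0.1]
width: 0.701
```

>>> play_rows --pt "0 0 0 0 0 0 -0.4" --pt "0 0 0 0 0 0 -0.4"

```text
clock: 9.0
position: [0.6319, 0.0073, 0.1269]
ee_rot: [-3.139, 0.112, 0.032]
force: [-0.8, -0.6, 0.2]
width: 0.703
```

```bash
python3 plan.py .638 .0063 .11 -.07 .04 -.4
```

```text
pos [0.6319, 0.0073, 0.1269] w 0.703 t 9.0 F [-0.8, -0.6, 0.2]
[[0.043, 0.004, 0.112, 0.001, 0.04, -0.003, -0.4]]
```

>>> play_rows --pt "0.043 0.004 0.1 0 0.04 0 -0.4" --pt "0 0 0.05 0 0 0 -0.4" --pt "0 0 0 0 0 0 -0.4" --pt "0 0 0 0 0 0 -0.4"

```text
clock: 9.4
position: [0.6336, 0.0044, 0.1008]
ee_rot: [3.138, -0.116, -0.01]
force: [0.7, -0.3, 0.4]
width: 0.699
```

```bash
python3 plan.py .638 .0063 .03 -.07 .025 -.4; python3 - <<'E'
from h import *
import pickle
m=camera_model("wrist"); im=get_image("wrist"); pickle.dump(m,open("w2.pkl","wb")); cv2.imwrite("pics/w2.png",im)
E
```

```text
pos [0.6336, 0.0044, 0.1008] w 0.699 t 9.4 F [0.7, -0.3, 0.4]
[[0.011, -0.006, 0.166, 0.003, 0.013, -0.008, -0.4], [0.01, -0.005, 0.166, 0.0, 0.0, 0.0, -0.4], [0.008, -0.004, 0.14, 0.0, 0.0, 0.0, -0.4]]
```

View pics/w2.png

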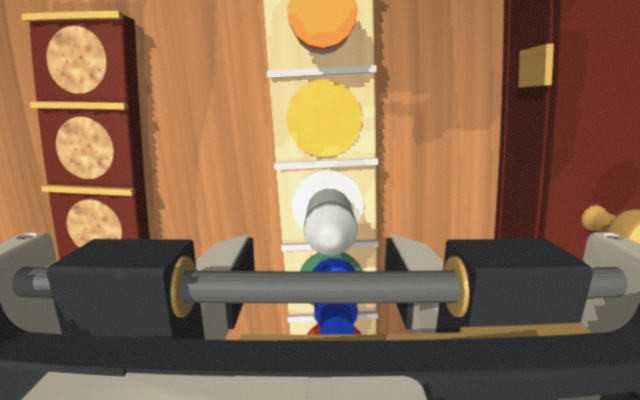

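```bash
python3 - <<'E'
from h import *
import pickle
m=pickle.load(open("w2.pkl","rb")); im=cv2.imread("pics/w2.png"); hsv=cv2.cvtColor(im,cv2.COLOR_BGR2HSV).astype(int)
H,S,V=[hsv[...,i] for i in range(3)]
k=max(comps((H>18)&(H<32)&(S>170)&(np.indices(H.shape)[0]<170)&(np.indices(H.shape)[0]>75),300),key=lambda c:c[1][4])
ys,xs=np.nonzero(k[0]); P=onz("wrist",np.c_[xs,ys],.021,m)[:,:2]*1000
print(k[1],cv2.minEnclosingCircle(P.astype(np.float32)))
print(onz("wrist",[(329,236)],.074,m))
E
```

```text
Traceback (most recent call last):
ValueError: max() iterable argument is empty
```

>>> play_rows --pt "0.02 -0.01 0.15 0 0.013 0 -0.4" --pt "0.01 -0.005 0.15 0 0 0 -0.4" --pt "0.0 0 0.08 0 0 0 -0.4" --pt "0 0 0 0 0 0 -0.4" --pt "0 0 0 0 0 0 -0.4"

```text
clock: 9.95
position: [0.6399, 0.0058, 0.0463]
ee_rot: [3.139, -0.117, 0.008]
force: [-0.1, -0.2, -1.0]
width: 0.697
```

```bash
python3 plan.py .638 .0063 .03 -.07 .025 -.4
```

```text
pos [0.6399, 0.0058, 0.0463] w 0.697 t 9.95 F [-0.1, -0.2, -1.0]
[[-0.013, -0.002, 0.109, 0.0, -0.01, -0.009, -0.4]]
```

>>> play_rows --pt "-0.01 -0.002 0.08 0 -0.01 0 -0.4" --pt "0 0 0.03 0 0 0 -0.4" --pt "0 0 0 0 0 0 -0.4" --pt "0 0 0 0 0 0 -0.4"

```text
clock: 10.35
position: [0.6395, 0.0062, 0.0308]
ee_rot: [-3.139, 0.117, -0.004]
force: [-0.1, 0.6, -0.2]
width: 0.698
```

```bash
python3 plan.py .638 .0063 .03 -.07 .025 -.4;python3 - <<'E'
from h import *
import pickle
m=pickle.load(open("w2.pkl","rb")); im=cv2.imread("pics/w2.png"); hsv=cv2.cvtColor(im,cv2.COLOR_BGR2HSV).astype(int)
print(hsv[118,325],hsv[90,285],hsv[200,310])
f=abs(hsv-hsv[118,325]).max(2)<40
f=(hsv[...,1]>hsv[118,325][1]-50)&(abs(hsv[...,0]-hsv[118,325][0])<4); f[:75]=0;f[165:]=0;f[:,:270]=0;f[:,380:]=0
k=max(comps(f,100),key=lambda c:c[1][4])
ys,xs=np.nonzero(k[0]); P=onz("wrist",np.c_[xs,ys],.021,m)[:,:2]*1000
print(k[1],cv2.minEnclosingCircle(P.astype(np.float32)))
print(onz("wrist",[(329,236)],.074,m))
E
```

```text
pos [0.6395, 0.0062, 0.0308] w 0.698 t 10.35 F [-0.1, 0.6, -0.2]
[[-0.01, 0.0, 0.005, -0.002, -0.005, -0.009, -0.4]]
[ 24 166 242] [ 23  82 242] [ 30  13 158]
[ 286   80   76   77 4539] ((640.4625854492188, 66.46086120605469), 25.193157196044922)
[[0.63874379 0.00394175 0.074     ]]
```

>>> play_rows --pt "0 0 0 0 0 0 1" --pt "0 0 0 0 0 0 1" --pt "0 0 0 0 0 0 1" --pt "0 0 0 0 0 0 1" --pt "0 0 0 0 0 0 1"

```text
clock: 10.85
position: [0.6401, 0.0062, 0.0316]
ee_rot: [-3.139, 0.117, -0.006]
force: [-1.3, 0.6, -1.0]
width: 0.339
```

>>> play_rows --pt "0 0 0 0 0 0 1" --pt "0 0 0 0 0 0 1" --pt "0 0 0 0 0 0 1"

```text
clock: 11.15
position: [0.6401, 0.0062, 0.0316]
ee_rot: [-3.139, 0.117, -0.006]
force: [-0.7, -0.5, 0.7]
width: 0.341
```

>>> play_rows --pt "0 0 -0.2 0 0 0 1" --pt "0 0 -0.27 0 0 0 1" --pt "0 0 -0.25 0 0 0 1" --pt "0 0 0 0 0 0 1"

```text
clock: 11.55
position: [0.638, 0.0059, 0.141]
ee_rot: [3.139, -0.118, -0.003]
force: [-0.0, -0.1, -1.7]
width: 0.34
```

```bash
python3 plan.py .4615 .001 .13 -.1 .04 1
```

```text
pos [0.638, 0.0059, 0.141] w 0.34 t 11.55 F [-0.0, -0.1, -1.7]
[[-0.265, 0.027, 0.017, 0.001, 0.003, 0.05, 1.0], [-0.264, 0.034, 0.017, 0.0, 0.0, 0.0, 1.0], [-0.264, 0.034, 0.016, 0.0, 0.0, 0.0, 1.0], [-0.264, 0.034, 0.017, 0.0, 0.0, 0.0, 1.0], [-0.111, 0.015, 0.007, 0.0, 0.0, 0.0, 1.0]]
```

>>> play_rows --pt "-0.26 0.03 0 0 0 0.05 1" --pt "-0.26 0.035 0 0 0 0 1" --pt "-0.26 0.035 0 0 0 0 1" --pt "-0.26 0.035 0 0 0 0 1" --pt "-0.17 0.015 0 0 0 0 1"

```text
clock: 12.05
position: [0.4508, 0.0006, 0.1383]
ee_rot: [3.136, -0.156, -0.001]
force: [0.6, 0.7, -1.9]
width: 0.338
```

>>> play_rows --pt "0 0 0 0 0 0 1" --pt "0 0 0 0 0 0 1"

```text
clock: 12.25
position: [0.4461, 0.001, 0.1375]
ee_rot: [-3.138, 0.155, 0.007]
force: [0.2, -0.2, -1.8]
width: 0.339
```

```bash
python3 plan.py .4615 .001 .1 -.1 .03 1
```

```text
pos [0.4461, 0.001, 0.1375] w 0.339 t 12.25 F [0.2, -0.2, -1.8]
[[0.076, -0.008, 0.185, 0.0, 0.009, 0.002, 1.0], [0.027, -0.002, 0.064, 0.0, 0.0, 0.0, 1.0]]
```

>>> play_rows --pt "0.08 -0.008 0.15 0 0.009 0 1" --pt "0.02 0 0.12 0 0 0 1" --pt "0 0 0.05 0 0 0 1" --pt "0 0 0 0 0 0 1" --pt "0 0 0 0 0 0 1"

```text
clock: 12.75
position: [0.4659, 0.0007, 0.0878]
ee_rot: [3.137, -0.155, 0.005]
force: [-2.2, -0.7, -1.9]
width: 0.335
```

```bash
python3 plan.py .4615 .001 .05 -.1 .03 1
```

```text
pos [0.4659, 0.0007, 0.0878] w 0.335 t 12.75 F [-2.2, -0.7, -1.9]
[[-0.024, 0.001, 0.199, 0.002, -0.007, 0.003, 1.0], [-0.006, 0.0, 0.053, 0.0, 0.0, 0.0, 1.0]]
```

>>> play_rows --pt "-0.03 0 0.16 0 -0.007 0 1" --pt "-0.01 0 0.1 0 0 0 1" --pt "0 0 0 0 0 0 1" --pt "0 0 0 0 0 0 1"

```text
clock: 13.15
position: [0.4628, 0.0015, 0.0507]
ee_rot: [-3.137, 0.155, -0.008]
force: [0.8, 0.2, -1.1]
width: 0.337
```

```bash
python3 plan.py .4615 .001 .0293 -.1 .03 1
```

```text
pos [0.4628, 0.0015, 0.0507] w 0.337 t 13.15 F [0.8, 0.2, -1.1]
[[-0.009, 0.004, 0.142, -0.001, -0.01, 0.003, 1.0]]
```

>>> play_rows --pt "-0.009 0.004 0.08 0 -0.01 0 1" --pt "0 0 0.035 0 0 0 1" --pt "0 0 0 0 0 0 1" --pt "0 0 0 0 0 0 1"

```text
clock: 13.55
position: [0.4632, 0.0013, 0.0341]
ee_rot: [-3.136, 0.154, -0.005]
force: [-0.4, 0.1, -1.1]
width: 0.341
```

```bash
python3 plan.py .4615 .001 .0293 -.1 .03 1
```

```text
pos [0.4632, 0.0013, 0.0341] w 0.341 t 13.55 F [-0.4, 0.1, -1.1]
[[-0.011, 0.003, 0.032, -0.004, -0.006, 0.004, 1.0]]
```

>>> play_rows --pt "-0.011 0.003 0.03 -0.004 -0.006 0 1" --pt "0 0 0.003 0 0 0 1" --pt "0 0 0 0 0 0 1"

```text
clock: 13.85
position: [0.4616, 0.001, 0.029]
ee_rot: [3.138, -0.154, 0.0]
force: [0.4, -0.2, -1.2]
width: 0.342
```

```bash
python3 plan.py .4615 .001 .0293 -.1 .03 1
```

```text
pos [0.4616, 0.001, 0.029] w 0.342 t 13.85 F [0.4, -0.2, -1.2]
[[-0.001, 0.0, -0.002, 0.001, 0.0, 0.004, 1.0]]
```

>>> play_rows --pt "0 0 0 0 0 0 -0.4" --pt "0 0 0 0 0 0 -0.4" --pt "0 0 0 0 0 0 -0.4" --pt "0 0 0 0 0 0 -0.4" --pt "0 0 0 0 0 0 -0.4"

```text
clock: 14.35
position: [0.4623, 0.0011, 0.0296]
ee_rot: [-3.138, 0.154, -0.002]
force: [-0.0, -0.4, 0.0]
width: 0.683
```

>>> play_rows --pt "0 0 -0.15 0 0 0 -0.4" --pt "0 0 -0.25 0 0 0 -0.4" --pt "0 0 -0.25 0 0 0 -0.4" --pt "0 0 -0.1 0 0 0 -0.4" --pt "0 0 0 0 0 0 -0.4"

```text
clock: 14.85
position: [0.4614, 0.0005, 0.1455]
ee_rot: [3.137, -0.155, -0.002]
force: [-0.1, -0.2, -0.7]
width: 0.7
```

```bash
python3 plan.py .6374 -.053 .13 -.07 .04 -.4
```

```text
pos [0.4614, 0.0005, 0.1455] w 0.7 t 14.85 F [-0.1, -0.2, -0.7]
[[0.261, 0.052, 0.022, 0.002, 0.002, -0.058, -0.4], [0.259, 0.059, 0.023, 0.0, 0.0, 0.0, -0.4], [0.259, 0.059, 0.022, 0.0, 0.0, 0.0, -0.4], [0.259, 0.06, 0.023, 0.0, 0.0, 0.0, -0.4], [0.159, 0.036, 0.013, 0.0, 0.0, 0.0, -0.4]]
```

>>> play_rows --pt "0.26 0.055 0 0 0 -0.06 -0.4" --pt "0.26 0.06 0 0 0 0 -0.4" --pt "0.26 0.06 0.01 0 0 0 -0.4" --pt "0.26 0.06 0.01 0 0 0 -0.4" --pt "0.16 0.035 0.01 0 0 0 -0.4"

```text
clock: 15.35
position: [0.6388, -0.0513, 0.1357]
ee_rot: [-3.135, 0.097, 0.011]
force: [0.7, -1.5, 0.5]
width: 0.702
```

>>> play_rows --pt "0 0 0 0 0 0 -0.4" --pt "0 0 0 0 0 0 -0.4"

```text
clock: 15.55
position: [0.6401, -0.053, 0.1321]
ee_rot: [-3.137, 0.1, 0.015]
force: [0.3, -0.5, 0.5]
width: 0.701
```

```bash
python3 plan.py .6374 -.053 .11 -.07 .04 -.4
```

```text
pos [0.6401, -0.053, 0.1321] w 0.701 t 15.55 F [0.3, -0.5, 0.5]
[[-0.017, 0.001, 0.147, -0.005, 0.019, 0.013, -0.4]]
```

>>> play_rows --pt "-0.017 -0.002 0.12 -0.005 0.019 0.013 -0.4" --pt "0 0 0.12 0 0 0 -0.4" --pt "0 0 0.05 0 0 0 -0.4" --pt "0 0 0 0 0 0 -0.4" --pt "0 0 0 0 0 0 -0.4"

```text
clock: 16.05
position: [0.6329, -0.0508, 0.086]
ee_rot: [-3.138, 0.11, 0.006]
force: [0.4, 0.1, -0.1]
width: 0.701
```

```bash
python3 plan.py .6374 -.0525 .034 -.07 .025 -.4
```

```text
pos [0.6329, -0.0508, 0.086] w 0.701 t 16.05 F [0.4, 0.1, -0.1]
[[0.015, 0.005, 0.166, -0.003, 0.008, 0.0, -0.4], [0.015, 0.004, 0.166, 0.0, 0.0, 0.0, -0.4], [0.001, 0.0, 0.015, 0.0, 0.0, 0.0, -0.4]]
```

>>> play_rows --pt "0.025 0.01 0.15 -0.003 0.008 0 -0.4" --pt "0.005 0 0.11 0 0 0 -0.4" --pt "0 0 0 0 0 0 -0.4" --pt "0 0 0 0 0 0 -0.4"

```text
clock: 16.45
position: [0.6387, -0.0522, 0.0489]
ee_rot: [-3.139, 0.109, -0.006]
force: [0.3, 0.2, -0.4]
width: 0.699
```

```bash
python3 plan.py .6374 -.0525 .034 -.07 .025 -.4
```

```text
pos [0.6387, -0.0522, 0.0489] w 0.699 t 16.45 F [0.3, 0.2, -0.4]
[[-0.009, 0.003, 0.099, -0.002, -0.008, 0.001, -0.4]]
```

>>> play_rows --pt "-0.009 0.003 0.08 0 -0.008 0 -0.4" --pt "0 0 0.02 0 0 0 -0.4" --pt "0 0 0 0 0 0 -0.4" --pt "0 0 0 0 0 0 -0.4"

```text
clock: 16.85
position: [0.6381, -0.0527, 0.0344]
ee_rot: [-3.138, 0.109, -0.003]
force: [1.1, 1.4, 0.8]
width: 0.701
```

```bash
python3 plan.py .6374 -.0525 .034 -.07 .025 -.4
```

```text
pos [0.6381, -0.0527, 0.0344] w 0.701 t 16.85 F [1.1, 1.4, 0.8]
[[-0.005, -0.001, 0.003, -0.003, -0.003, 0.001, -0.4]]
```

>>> play_rows --pt "0 0 0 0 0 0 1" --pt "0 0 0 0 0 0 1" --pt "0 0 0 0 0 0 1" --pt "0 0 0 0 0 0 1" --pt "0 0 0 0 0 0 1"

```text
clock: 17.35
position: [0.6387, -0.0527, 0.0352]
ee_rot: [-3.138, 0.109, -0.005]
force: [-0.3, -1.1, -1.1]
width: 0.357
```

>>> play_rows --pt "0 0 0 0 0 0 1" --pt "0 0 0 0 0 0 1" --pt "0 0 0 0 0 0 1"

```text
clock: 17.65
position: [0.6386, -0.0527, 0.0352]
ee_rot: [-3.138, 0.109, -0.004]
force: [-0.1, 0.3, 0.6]
width: 0.355
```

>>> play_rows --pt "0 0 -0.2 0 0 0 1" --pt "0 0 -0.27 0 0 0 1" --pt "0 0 -0.25 0 0 0 1" --pt "0 0 0 0 0 0 1"

```text
clock: 18.05
position: [0.637, -0.053, 0.1452]
ee_rot: [-3.139, 0.11, 0.002]
force: [0.2, 0.3, -0.5]
width: 0.355
```

```bash
python3 plan.py .4689 .0604 .14 -.1 .04 1
```

```text
pos [0.637, -0.053, 0.1452] w 0.355 t 18.05 F [0.2, 0.3, -0.5]
[[-0.231, -0.133, 0.007, -0.001, 0.003, 0.06, 1.0], [-0.235, -0.126, 0.007, 0.0, 0.0, 0.0, 1.0], [-0.235, -0.126, 0.007, 0.0, 0.0, 0.0, 1.0], [-0.235, -0.127, 0.007, 0.0, 0.0, 0.0, 1.0], [-0.235, -0.127, 0.006, 0.0, 0.0, 0.0, 1.0]]
[[-0.016, -0.008, 0.001, 0.0, 0.0, 0.0, 1.0]]
```

```bash
python3 - <<'E'
from h import *
for n,(y0,y1,x0,x1) in {"scene":(110,330,190,480),"side":(100,300,230,480)}.items():
    cv2.imwrite(f"pics/g_{n}.png",cv2.resize(get_image(n)[y0:y1,x0:x1],None,fx=2.7,fy=2.7,interpolation=cv2.INTER_CUBIC))
E
```

```text
(no output)
```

View pics/g_scene.png

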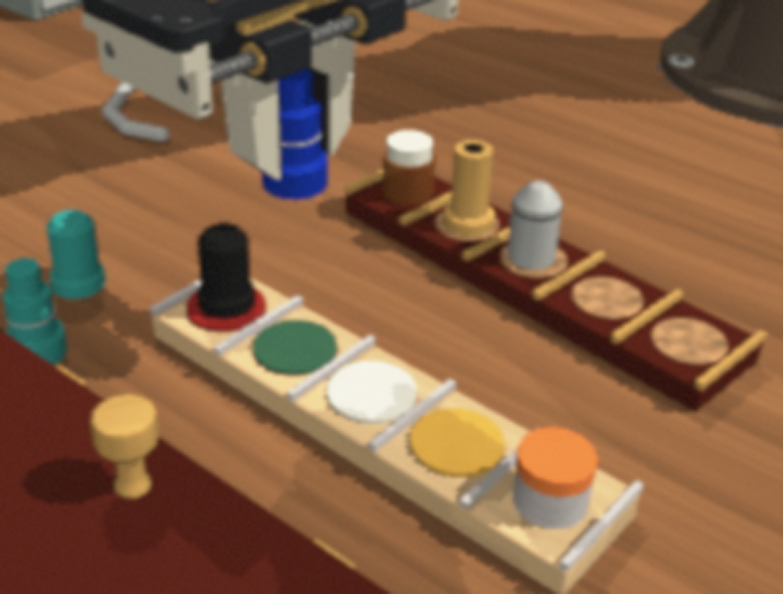

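View pics/g_side.png

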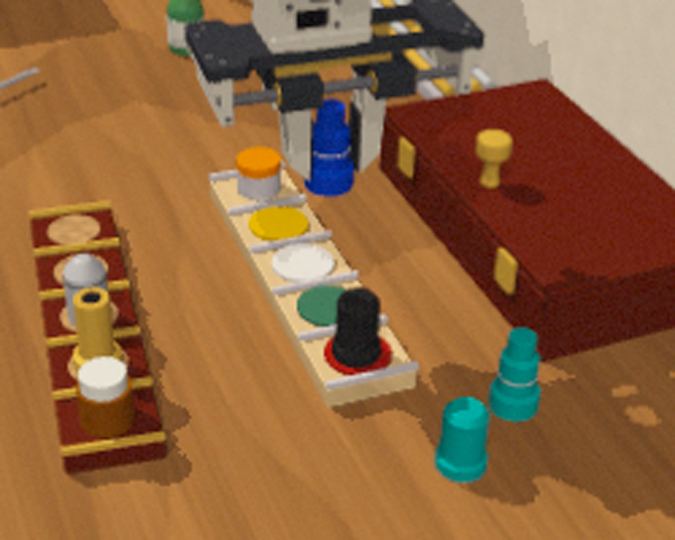

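The gauge hangs upright in the fingers (about (296,150) in the scene crop), and both placed pieces stand on their pads. The opening is 33 mm rather than 28, so I'll check it after placing.

>>> play_rows --pt "-0.23 -0.13 0 0 0 0.06 1" --pt "-0.235 -0.127 0 0 0 0 1" --pt "-0.235 -0.127 0 0 0 0 1" --pt "-0.235 -0.127 0 0 0 0 1" --pt "-0.23 -0.12 0 0 0 0 1"

```text
clock: 18.65
position: [0.463, 0.058, 0.1348]
ee_rot: [3.132, -0.165, -0.023]
force: [0.9, 0.7, 0.4]
width: 0.357
```

>>> play_rows --pt "0 0 0 0 0 0 1" --pt "0 0 0 0 0 0 1"

```text
clock: 18.85
position: [0.4562, 0.0615, 0.1321]
ee_rot: [3.132, -0.155, -0.036]
force: [-0.1, -0.4, 0.3]
width: 0.356
```

```bash
python3 plan.py .4689 .0604 .09 -.1 .03 1
```

```text
pos [0.4562, 0.0615, 0.1321] w 0.356 t 18.85 F [-0.1, -0.4, 0.3]
[[0.062, -0.002, 0.19, 0.013, 0.045, 0.003, 1.0], [0.027, 0.0, 0.089, 0.0, 0.0, 0.0, 1.0]]
```

>>> play_rows --pt "0.065 0 0.13 0.01 0.045 0 1" --pt "0.02 0 0.13 0 0 0 1" --pt "0 0 0.03 0 0 0 1" --pt "0 0 0 0 0 0 1" --pt "0 0 0 0 0 0 1"

```text
clock: 19.35
position: [0.4703, 0.0576, 0.0854]
ee_rot: [3.133, -0.159, -0.002]
force: [0.1, 0.5, -0.8]
width: 0.354
```

```bash
python3 plan.py .4689 .0604 .05 -.1 .03 1
```

```text
pos [0.4703, 0.0576, 0.0854] w 0.354 t 19.35 F [0.1, 0.5, -0.8]
[[-0.009, -0.016, 0.199, 0.008, 0.002, -0.003, 1.0], [-0.002, -0.003, 0.037, 0.0, 0.0, 0.0, 1.0]]
```

>>> play_rows --pt "-0.015 -0.02 0.16 0.008 0 0 1" --pt "-0.005 0 0.08 0 0 0 1" --pt "0 0 0 0 0 0 1" --pt "0 0 0 0 0 0 1"

```text
clock: 19.75
position: [0.4699, 0.0603, 0.0508]
ee_rot: [-3.137, 0.161, -0.004]
force: [-0.1, -0.4, -0.1]
width: 0.354
```

```bash
python3 plan.py .4689 .0604 .0328 -.1 .03 1
```

```text
pos [0.4699, 0.0603, 0.0508] w 0.354 t 19.75 F [-0.1, -0.4, -0.1]
[[-0.007, 0.0, 0.12, -0.002, -0.005, -0.005, 1.0]]
```

>>> play_rows --pt "-0.009 0 0.08 0 -0.005 0 1" --pt "0 0 0.03 0 0 0 1" --pt "0 0 0 0 0 0 1" --pt "0 0 0 0 0 0 1"

```text
clock: 20.15
position: [0.4697, 0.0607, 0.0344]
ee_rot: [-3.136, 0.161, -0.003]
force: [-0.6, 0.6, -0.4]
width: 0.356
```

```bash
python3 plan.py .4689 .0604 .0328 -.1 .03 1
```

```text
pos [0.4697, 0.0607, 0.0344] w 0.356 t 20.15 F [-0.6, 0.6, -0.4]
[[-0.005, 0.002, 0.011, -0.004, -0.004, -0.005, 1.0]]
```

>>> play_rows --pt "-0.006 0.002 0.015 -0.004 -0.004 0 1" --pt "0 0 0 0 0 0 1"

```text
clock: 20.35
position: [0.469, 0.0604, 0.0323]
ee_rot: [3.137, -0.161, 0.001]
force: [-0.4, -0.6, -0.5]
width: 0.358
```

>>> play_rows --pt "0 0 0 0 0 0 -0.4" --pt "0 0 0 0 0 0 -0.4" --pt "0 0 0 0 0 0 -0.4" --pt "0 0 0 0 0 0 -0.4" --pt "0 0 0 0 0 0 -0.4"

```text
clock: 20.85
position: [0.4693, 0.0606, 0.0327]
ee_rot: [-3.137, 0.161, -0.002]
force: [0.1, 0.1, 0.0]
width: 0.689
```

>>> play_rows --pt "0 0 -0.15 0 0 0 -0.4" --pt "0 0 -0.25 0 0 0 -0.4" --pt "0 0 -0.25 0 0 0 -0.4" --pt "0 0 -0.1 0 0 0 -0.4" --pt "0 0 0 0 0 0 -0.4"

```text
clock: 21.35
position: [0.4685, 0.0599, 0.1486]
ee_rot: [3.136, -0.162, -0.002]
force: [0.1, -0.5, -0.2]
width: 0.7
```

```bash
python3 plan.py .636 -.112 .14 -.07 .04 -.4;  python3 - <<'E'
from h import *
for n,(y0,y1,x0,x1) in {"side":(130,300,230,430)}.items():
    cv2.imwrite(f"pics/h_{n}.png",cv2.resize(get_image(n)[y0:y1,x0:x1],None,fx=3.4,fy=3.4,interpolation=cv2.INTER_CUBIC))
E
```

```text
pos [0.4685, 0.0599, 0.1486] w 0.7 t 21.35 F [0.1, -0.5, -0.2]
[[0.205, 0.171, 0.009, 0.003, 0.003, -0.067, -0.4], [0.199, 0.177, 0.01, 0.0, 0.0, 0.0, -0.4], [0.199, 0.177, 0.009, 0.0, 0.0, 0.0, -0.4], [0.199, 0.178, 0.01, 0.0, 0.0, 0.0, -0.4], [0.199, 0.177, 0.009, 0.0, 0.0, 0.0, -0.4]]
[[0.199, 0.178, 0.01, 0.0, 0.0, 0.0, -0.4]]
```

View pics/h_side.png

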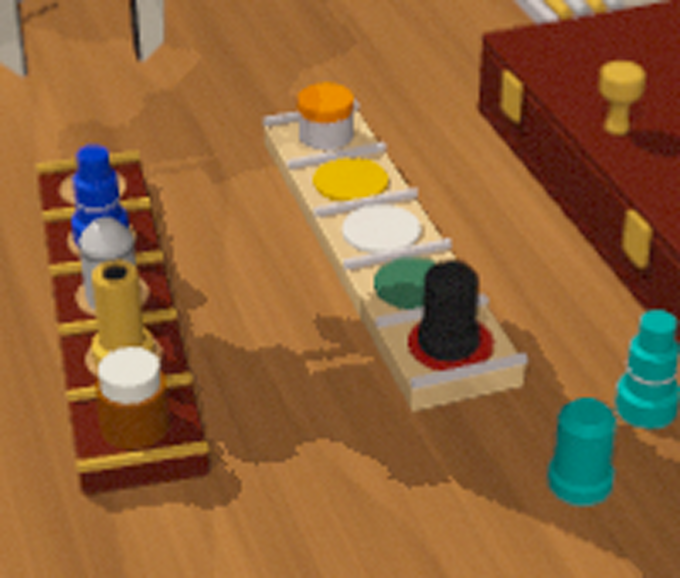

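Gauge (95,200), weight and guide stand upright in a row; the cap at (450,320) is next.

>>> play_rows --pt "0.205 0.17 0 0 0 -0.06 -0.4" --pt "0.2 0.177 0 0 0 0 -0.4" --pt "0.2 0.177 0.01 0 0 0 -0.4" --pt "0.2 0.177 0.01 0 0 0 -0.4" --pt "0.2 0.177 0.01 0 0 0 -0.4"

```text
clock: 21.9
position: [0.6075, -0.0792, 0.1351]
ee_rot: [-3.136, 0.092, 0.02]
force: [0.4, 0.9, -0.4]
width: 0.699
```

>>> play_rows --pt "0.12 0.1 0 0 0 0 -0.4" --pt "0 0 0 0 0 0 -0.4" --pt "0 0 0 0 0 0 -0.4"

```text
clock: 22.2
position: [0.6253, -0.1021, 0.1289]
ee_rot: [-3.139, 0.103, 0.028]
force: [-1.1, 0.6, 0.2]
width: 0.702
```

```bash
python3 plan.py .636 -.112 .1 -.07 .04 -.4
```

```text
pos [0.6253, -0.1021, 0.1289] w 0.702 t 22.2 F [-1.1, 0.6, 0.2]
[[0.079, 0.061, 0.191, 0.0, 0.036, 0.009, -0.4]]
```

>>> play_rows --pt "0.08 0.06 0.1 0 0.036 0.009 -0.4" --pt "0 0 0.1 0 0 0 -0.4" --pt "0 0 0 0 0 0 -0.4" --pt "0 0 0 0 0 0 -0.4"

```text
clock: 22.6
position: [0.6329, -0.1076, 0.0947]
ee_rot: [-3.137, 0.105, 0.009]
force: [0.2, 0.5, 0.8]
width: 0.705
```

```bash
python3 plan.py .636 -.112 .05 -.07 .025 -.4
```

```text
pos [0.6329, -0.1076, 0.0947] w 0.705 t 22.6 F [0.2, 0.5, 0.8]
[[0.013, 0.016, 0.165, -0.006, 0.012, 0.006, -0.4], [0.011, 0.013, 0.133, 0.0, 0.0, 0.0, -0.4]]
```

>>> play_rows --pt "0.03 0.03 0.16 -0.006 0.012 0.006 -0.4" --pt "0.005 0.003 0.14 0 0 0 -0.4" --pt "0 0 0.02 0 0 0 -0.4" --pt "0 0 0 0 0 0 -0.4"

```text
clock: 23.0
position: [0.638, -0.1092, 0.048]
ee_rot: [-3.138, 0.104, -0.003]
force: [0.5, -0.1, 0.8]
width: 0.699
```

```bash
python3 plan.py .636 -.112 .028 -.07 .025 -.4
```

```text
pos [0.638, -0.1092, 0.048] w 0.699 t 23.0 F [0.5, -0.1, 0.8]
[[-0.012, 0.02, 0.133, -0.004, -0.003, 0.008, -0.4]]
```

>>> play_rows --pt "-0.012 0.022 0.09 -0.004 -0.003 0.008 -0.4" --pt "0 0 0.04 0 0 0 -0.4" --pt "0 0 0 0 0 0 -0.4" --pt "0 0 0 0 0 0 -0.4"

```text
clock: 23.4
position: [0.637, -0.112, 0.0297]
ee_rot: [-3.139, 0.109, -0.005]
force: [-0.1, 0.1, -0.5]
width: 0.698
```

```bash
python3 plan.py .636 -.112 .028 -.07 .025 -.4
```

```text
pos [0.637, -0.112, 0.0297] w 0.698 t 23.4 F [-0.1, 0.1, -0.5]
[[-0.006, 0.0, 0.011, -0.001, -0.006, 0.001, -0.4]]
```

>>> play_rows --pt "-0.006 0 0.01 0 0 0 1" --pt "0 0 0 0 0 0 1" --pt "0 0 0 0 0 0 1" --pt "0 0 0 0 0 0 1" --pt "0 0 0 0 0 0 1"

```text
clock: 23.9
position: [0.6366, -0.1121, 0.0291]
ee_rot: [-3.139, 0.11, -0.007]
force: [0.1, 0.5, -0.3]
width: 0.364
```

>>> play_rows --pt "0 0 0 0 0 0 1" --pt "0 0 0 0 0 0 1" --pt "0 0 0 0 0 0 1"

```text
clock: 24.2
position: [0.6366, -0.1121, 0.029]
ee_rot: [-3.139, 0.11, -0.007]
force: [-0.7, -0.1, -0.4]
width: 0.352
```

>>> play_rows --pt "0 0 -0.2 0 0 0 1" --pt "0 0 -0.27 0 0 0 1" --pt "0 0 -0.25 0 0 0 1" --pt "0 0 0 0 0 0 1"

```text
clock: 24.6
position: [0.635, -0.1122, 0.1391]
ee_rot: [3.14, -0.11, 0.0]
force: [0.8, -0.5, 0.2]
width: 0.361
```

```bash
python3 plan.py .476 .1202 .14 -.1 .04 1; python3 - <<'E'
from h import *
cv2.imwrite("pics/cap_side.png",cv2.resize(get_image("side")[60:300,230:450],None,fx=2.4,fy=2.4,interpolation=cv2.INTER_CUBIC))
E
```

```text
pos [0.635, -0.1122, 0.1391] w 0.361 t 24.6 F [0.8, -0.5, 0.2]
[[-0.166, -0.209, -0.001, 0.0, -0.001, 0.059, 1.0], [-0.172, -0.204, -0.001, 0.0, 0.0, 0.0, 1.0], [-0.172, -0.204, -0.001, 0.0, 0.0, 0.0, 1.0], [-0.172, -0.204, -0.001, 0.0, 0.0, 0.0, 1.0], [-0.171, -0.204, -0.001, 0.0, 0.0, 0.0, 1.0]]
[[-0.172, -0.204, -0.001, 0.0, 0.0, 0.0, 1.0], [-0.171, -0.204, 0.0, 0.0, 0.0, 0.0, 1.0], [-0.007, -0.008, 0.0, 0.0, 0.0, 0.0, 1.0]]
```

View pics/cap_side.png

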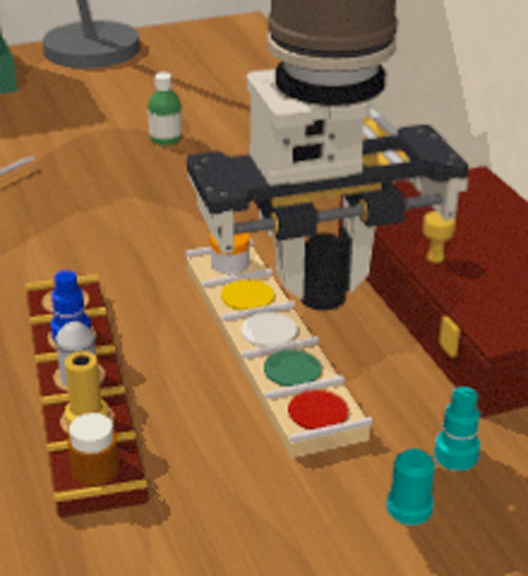

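>>> play_rows --pt "-0.165 -0.21 -0.01 0 0 0.06 1" --pt "-0.17 -0.204 0 0 0 0 1" --pt "-0.17 -0.204 0 0 0 0 1" --pt "-0.17 -0.204 0 0 0 0 1" --pt "-0.17 -0.204 0 0 0 0 1"

```text
clock: 25.15
position: [0.5187, 0.0524, 0.1341]
ee_rot: [3.132, -0.173, -0.007]
force: [0.4, 0.7, -0.4]
width: 0.359
```

>>> play_rows --pt "-0.17 -0.204 0 0 0 0 1" --pt "-0.1 -0.12 0 0 0 0 1" --pt "0 0 0 0 0 0 1" --pt "0 0 0 0 0 0 1"

```text
clock: 25.55
position: [0.4758, 0.1124, 0.1301]
ee_rot: [3.132, -0.158, -0.02]
force: [-0.0, -1.3, -0.1]
width: 0.362
```

```bash
python3 plan.py .476 .1202 .09 -.1 .03 1
```

```text
pos [0.4758, 0.1124, 0.1301] w 0.362 t 25.55 F [-0.0, -1.3, -0.1]
[[0.0, -0.039, 0.196, 0.012, 0.025, -0.001, 1.0], [-0.001, -0.014, 0.071, 0.0, 0.0, 0.0, 1.0]]
```

>>> play_rows --pt "0 -0.055 0.15 0.012 0.025 0 1" --pt "0 0 0.13 0 0 0 1" --pt "0 0 0 0 0 0 1" --pt "0 0 0 0 0 0 1"

```text
clock: 25.95
position: [0.4786, 0.1169, 0.0866]
ee_rot: [3.136, -0.166, 0.003]
force: [0.9, 0.4, -0.4]
width: 0.361
```

```bash
python3 plan.py .476 .1202 .045 -.1 .03 1
```

```text
pos [0.4786, 0.1169, 0.0866] w 0.361 t 25.95 F [0.9, 0.4, -0.4]
[[-0.014, -0.015, 0.199, 0.003, -0.004, -0.011, 1.0], [-0.006, -0.006, 0.078, 0.0, 0.0, 0.0, 1.0]]
```

>>> play_rows --pt "-0.022 -0.022 0.17 0.003 -0.004 -0.01 1" --pt "-0.005 0 0.09 0 0 0 1" --pt "0 0 0 0 0 0 1" --pt "0 0 0 0 0 0 1"

```text
clock: 26.35
position: [0.4788, 0.1182, 0.0497]
ee_rot: [-3.137, 0.165, -0.007]
force: [-0.9, -0.9, -0.5]
width: 0.354
```

```bash
python3 plan.py .476 .1202 .0265 -.1 .03 1
```

```text
pos [0.4788, 0.1182, 0.0497] w 0.354 t 26.35 F [-0.9, -0.9, -0.5]
[[-0.02, -0.011, 0.154, -0.002, -0.009, -0.01, 1.0]]
```

>>> play_rows --pt "-0.02 -0.014 0.1 0 -0.009 -0.01 1" --pt "0 0 0.035 0 0 0 1" --pt "0 0 0 0 0 0 1" --pt "0 0 0 0 0 0 1"

```text
clock: 26.75
position: [0.4775, 0.1209, 0.0298]
ee_rot: [-3.135, 0.157, -0.004]
force: [0.1, -1.0, -0.0]
width: 0.359
```

```bash
python3 plan.py .476 .1202 .0265 -.1 .03 1
```

```text
pos [0.4775, 0.1209, 0.0298] w 0.359 t 26.75 F [0.1, -1.0, -0.0]
[[-0.009, 0.006, 0.022, -0.005, -0.005, 0.0, 1.0]]
```

>>> play_rows --pt "-0.009 0.005 0.022 -0.005 -0.005 0 1" --pt "0 0 0 0 0 0 1" --pt "0 0 0 0 0 0 1"

```text
clock: 27.05
position: [0.4763, 0.1204, 0.0266]
ee_rot: [-3.138, 0.157, -0.001]
force: [0.4, -0.1, -0.4]
width: 0.359
```

>>> play_rows --pt "0 0 0 0 0 0 -0.4" --pt "0 0 0 0 0 0 -0.4" --pt "0 0 0 0 0 0 -0.4" --pt "0 0 0 0 0 0 -0.4" --pt "0 0 0 0 0 0 -0.4"

```text
clock: 27.55
position: [0.4766, 0.1205, 0.027]
ee_rot: [-3.137, 0.157, -0.002]
force: [-0.4, -0.5, 1.0]
width: 0.691
```

>>> play_rows --pt "0 0 -0.15 0 0 0 -0.4" --pt "0 0 -0.25 0 0 0 -0.4" --pt "0 0 -0.25 0 0 0 -0.4" --pt "0 0 -0.1 0 0 0 -0.4" --pt "0 0 0 0 0 0 -0.4"

```text
clock: 28.05
position: [0.4758, 0.1197, 0.1428]
ee_rot: [3.136, -0.159, -0.002]
force: [-0.3, 1.0, 0.5]
width: 0.699
```

```bash
python3 plan.py .5 -.06 .33 -.1 .05 -.4
```

```text
pos [0.4758, 0.1197, 0.1428] w 0.699 t 28.05 F [-0.3, 1.0, 0.5]
[[0.054, 0.226, -0.239, 0.003, 0.002, -0.002, -0.4], [0.054, 0.226, -0.24, 0.0, 0.0, 0.0, -0.4], [0.053, 0.226, -0.24, 0.0, 0.0, 0.0, -0.4], [0.054, 0.225, -0.24, 0.0, 0.0, 0.0, -0.4], [0.054, 0.226, -0.239, 0.0, 0.0, 0.0, -0.4]]
[[0.011, 0.047, -0.05, 0.0, 0.0, 0.0, -0.4]]
```

Move up to the overview pose for a final check.

>>> play_rows --pt "0.05 0.22 -0.24 0 0 0 -0.4" --pt "0.05 0.22 -0.24 0 0 0 -0.4" --pt "0.05 0.22 -0.24 0 0 0 -0.4" --pt "0.05 0.22 -0.24 0 0 0 -0.4" --pt "0.05 0.22 -0.24 0 0 0 -0.4"

```text
clock: 28.55
position: [0.4941, -0.0464, 0.3205]
ee_rot: [3.135, -0.139, -0.02]
force: [1.9, -0.1, 0.0]
width: 0.701
```

>>> play_rows --pt "0.01 0.05 -0.05 0 0 0 -0.4" --pt "0 0 0 0 0 0 -0.4" --pt "0 0 0 0 0 0 -0.4" --pt "0 0 0 0 0 0 -0.4"

```text
clock: 28.95
position: [0.4959, -0.0575, 0.3284]
ee_rot: [3.135, -0.148, -0.016]
force: [-0.8, 0.1, -0.3]
width: 0.7
```

```bash
python3 - <<'E'
from h import *
import pickle
m=camera_model("wrist"); im=get_image("wrist"); pickle.dump(m,open("w3.pkl","wb")); cv2.imwrite("pics/w3raw.png",im)
print(observe()["position"])
cv2.imwrite("pics/w3.png",cv2.resize(im[:240,180:420],None,fx=2.5,fy=2.5,interpolation=cv2.INTER_NEAREST))
cv2.imwrite("pics/s3.png",cv2.resize(get_image("side")[140:290,230:430],None,fx=3.9,fy=3.9,interpolation=cv2.INTER_CUBIC))
E
```

```text
[ 0.49572881 -0.05726062  0.3282058 ]
```

View pics/w3.png

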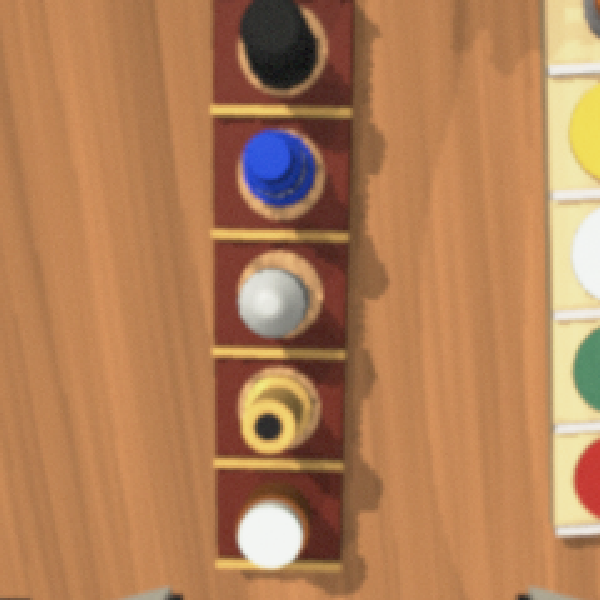

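View pics/s3.png

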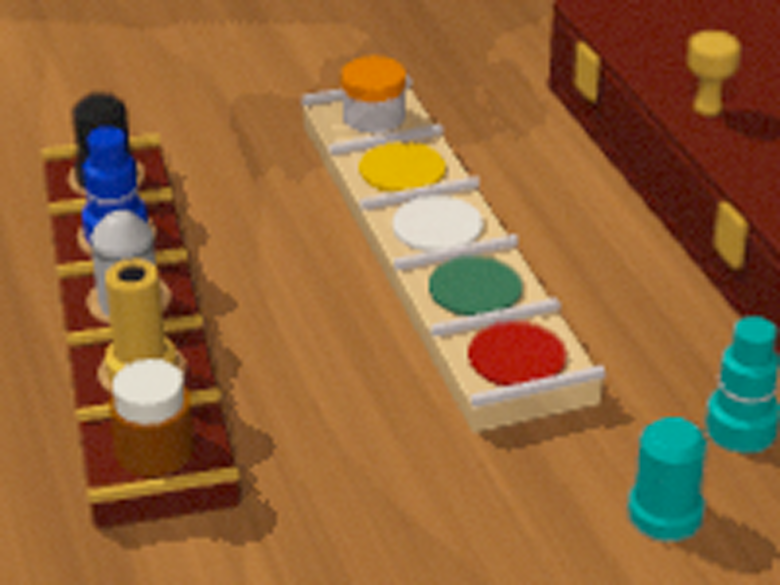

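```bash
python3 - <<'E'
from h import *
import pickle
m=pickle.load(open("w3.pkl","rb"))
a=-.1205; Rr=np.array([[np.cos(a),np.sin(a)],[-np.sin(a),np.cos(a)]]); o=np.array([.46515,.03072])
for n,p,z in [("guide",(267,426),.078),("gauge",(268,155),.082),("weight",(273,303),.064),("cap",(275,28),.066)]:
    P=onz("wrist",[((p[0]+.5)/2.5+179.5,(p[1]+.5)/2.5-.5)],z,m)[0][:2]; print(n,(Rr@(P-o)*1000).round(1))
print(observe()["force"], observe()["clock"])
E
```

```text
guide [ -0.3 -88.9]
gauge [ 0.1 32.1]
weight [  1.  -32.4]
cap [ 1.1 87.9]
[-0.52806531  0.26463242  0.39309487] 29.05
```

All four are within about 3 mm of their pad centres and standing upright, and the robot is clear of everything. I'm handing in.

```bash
python3 -c "
from cell import *
print(sign_off())"
```

```text
the job is handed in; nothing more can be done
None
```

All four fittings now stand on the dark rosewood rack in reverse order, and I handed the job in at about 29 s. `sign_off()` gives no verdict.

On the pale rack they stood, from the left: guide, weight, gauge, cap. From the right of the dark rack the pads now hold guide, weight, gauge and cap, with the guide next to the white-lidded jar.

In the last wrist and side pictures all four look upright. I estimated the top centre of each in the dark rack's frame:

| Fitting | x (mm) | y (mm) | Pad y (mm) | Error along the row (mm) |
|---|---|---|---|---|
| Guide | -0.3 | -88.9 | -90 | 1.1 |
| Weight | 1.0 | -32.4 | -30 | 2.4 |
| Gauge | 0.1 | 32.1 | 30 | 2.1 |
| Cap | 1.1 | 87.9 | 90 | 2.1 |

The tolerance is 12 mm. These positions come from top points I picked by eye, with a calibration good to about 2 mm. I did not measure tilt or height numerically. The gripper was well above the rack with no contact force, and the other objects in the pictures had not moved.

One reading disagreed: the gauge gripped at about 33 mm, although its barrel is listed as 28 mm. I did not find out why. It was lifted upright, and after release it stood upright on its pad.

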